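# Unload the carousel incubator

### The arm

A 7-joint arm with a two-finger parallel gripper is mounted at the origin on the work surface. World frame = base frame: x ahead of the robot, y to its left, z up, the work surface at z = 0. Lengths are in m, angles in rad, forces in N, time in s.
With the tool pointing down it reaches from about 0.4 to 0.85 m from the base axis. Payload 10.4 kg.
Tool frame: the origin (TCP) lies between the finger pads; the fingertips stand 8 mm ahead of it and the grasp point (between the pads) lies 11 mm behind it; z points along the fingers, x is the direction in which the jaws open and shut, and the axes are right-handed (so a half turn about z gives the same grasp; the last joint's range is limited). The gripper opens to 87 mm and grips with 3 to 60 N. Pads are 19 mm wide; open, the fingers measure 117 mm over their backs; the gripper's body (75 mm by 190 mm) begins 51 mm behind the grasp point.
Start: joints at [1.22, 0.332, -0.065, 1.46, 0.022, 1.35, -0.088], TCP at [0.201, -0.592, 0.231] pointing down, gripper open.
Joint ranges: [-2.6, 2.6], [-0.5, 2.12], [-1.47, 1.34], [0.16, 2.42], [-1.27, 4.41], [0.06, 2.06], [-2.6, 2.6]. Speed limits (rad/s): [2.22, 2.22, 2.79, 2.79, 3.14, 3.14, 3.14].

### API

Orientations are given as a unit quaternion [x, y, z, w].
In Python, from bench import r, viewer gives the robot as it stands.
- The arm moves only by the tool apply_moves, never from a script. Its argument "increments" is a list of rows, each an object with "grip": the closure in counts, from 0 (fully open) to 255 (shut); "xyz": the shift along the tool's x, y, z in mm, a list of three; "rotation": the turn, a rotation vector about the tool's x, y, z in degrees, a list of three. A call has 1 to 5 rows; each row is the pose to reach, as a shift and turn from the pose measured when the call began, along the tool's axes at that moment; what a row does not reach only later rows make up. A row lasts 1/8 s, in which the tool goes at most 62.5 mm and 10.7 degrees, less where a joint would pass 70% of its speed; a pose out of reach is approached as far as the arm can. A call with a gripper value outside its range is refused whole. The fingers move at their own pace and stop on an object; "squeeze" is the grip in N (left out, the last holds). Time passes only in rows, so rows that repeat a pose let the fingers close. It gives the time, the measured TCP pose, the force and the opening at its end, in the units of the state.
- r.read_state(): the state, without advancing time (a new reading comes with each control period).
- viewer.camera(name): name is "scene" or "top" or "wrist"; returns a dict with "img" (480x640x3 uint8, blue, green, red), "range_z" (480x640 float32, m along the optical axis (not along the pixel's ray), 0 where there is no reading), "vertical_fov" (degrees; the focal length in pixels is half the picture's height over the tangent of half this angle, whatever the lens; pixels are square), "cx", "cy" (the principal point, pixels), "D" ([k1, k2, p1, p2, k3] as OpenCV has them; the pictures are not rectified), "rvec" (rotation vector, rad) and "tvec" (3), from world to camera coordinates, as OpenCV has them. Camera axes: x right, y down, z forward; pixel columns grow to the right and rows downward; lengths in m; the calibration is good to about 2 mm. A picture is of the moment at which its call begins.
- r.close_job(): hands the job in, once; it reports no verdict.
The state is a dict: "time": time; "joint_positions": joint angles; "joint_vel": joint speeds; "joint_torque": joint torques, N m; "ee_pos": TCP position; "eef_rot": TCP orientation; "ft_force": force on the tool from outside, world axes, zero at the start; "torque": the same for the moment, N m; "width": finger opening in m.
Only numpy, scipy, OpenCV 4.12 (cv2) and the standard library are available. Lean on these libraries where they do the work, as an engineer would, in place of code of your own. Each camera call takes 0.05 s, during which the arm holds its last target.

### The job

The test cassettes in the carousel incubator have finished incubating: click the knob round until each loaded bay stands at the exit port, push the ejector slide fully out so that its cassette slides out onto the tongue, and lay every cassette flat on the floor of the steel tray, none on top of another or propped on the rim. When the carousel is empty, leave it clicked into its home stop with the port closed and the ejector back at rest. Do not disturb the bottle, the jar or the dish with the orange.

Things in the scene. Friction and masses are not known exactly. Their poses are not given: they have to be found in the camera images.
- incubator: Bench incubator, fixed: white drum 260 mm across, clear cover with top at 66 mm. Origin on the drum's axis at bench level, z up; -y points out of the exit port along ejector slot and tongue. Under the cover a turntable has 8 places 45 degrees apart: 7 bays for one radial, flat cassette each, and a blank that closes the port. Cassettes leave only through the port, when their bay stands at it.
- carousel (a joint): Turntable and knob angle (rad), grows clockwise seen from above, endless both ways (counts on beyond 2 pi). 0 or a whole turn: blank at the port (home). Click stop every 0.785 rad, about 0.17 N m to leave one; let go within 15 degrees of a stop it settles in. Bay k (k-th counter-clockwise from the blank, seen from above) is at the port at k x 0.785.
- knob_grip (a point): On the turntable's axis, inside the black bar knob above the cover, 100 mm above the bench. Bar 16 mm thick (local x), 50 mm long (local y, pointer end -y), from 80 to 114 mm above the bench; under it a round skirt 46 mm across. Nothing else stands above 72 mm within 70 mm of the axis.
- knob_pointer (a point): Top of the knob's pointer end (white line), 28 mm from the axis, 114 mm above the bench. It points to the blank place; home is when it points straight at the exit port.
- home_mark (a point): Where knob_pointer stands when the carousel is home (fixed point of the incubator).
- ejector (a joint): Travel of the ejector slide (m): 0 at rest, 0.09 pushed fully outwards to its stop. A spring returns it (2 N at rest, 5.6 N fully out). Its finger hangs through the slot in the cover, behind the inner end of whatever lies in the bay at the port; pushed fully out, it leaves that cassette wholly outside on the exit tongue.
- thumb_piece (a point): Centre of the ejector's grey upright thumb piece, 26 mm wide (x), 14 mm deep (radial, y), 71 to 101 mm above the bench; axes as the incubator. 81 mm from the axis on the port side at rest, 171 mm fully out: it moves along the incubator's -y. The flat carriage under it has its top at 72 mm, is 20 mm wide and reaches from 50 mm inwards to 16 mm outwards of this centre.
- port_exit (a point): On top of the exit tongue, 165 mm from the axis, 48.5 mm above the bench; the middle of an ejected cassette lies over it. The tongue is a steel bar 12 mm wide, 10 mm thick, free air at both sides, from the drum to 214 mm from the axis, with a 5 mm lip at its end; a cassette overhangs it by 4 mm on each side. Axes as the incubator.
- tray: Loose shallow stainless tray, 220 (x) by 120 (y) mm outside, wall 4 mm thick, rim 14 mm high, 0.5 kg. Origin at the centre of its underside; the inside floor is 4 mm above.
- reagent_bottle: Bystander: amber bottle with white cap, 48 mm across, 105 mm tall; origin at its foot.
- sample_jar: Bystander: clear jar with white lid, 58 mm across, 70 mm tall; origin at its foot.
- orange_dish: Bystander: steel dish 100 mm across with an orange in it, 76 mm tall; origin at its foot.
- cassette1_centre (a point): Centre of test cassette 1 (absent in many runs): white plastic, 70 (x) by 20 (y) by 8 (z) mm, 14 g; at the start it lies in bay 1 with its bottom 50 mm above the bench, its x pointing outwards along the radius. Its z is up when its test window looks up.
- cassette2_centre (a point): Centre of test cassette 2 (absent in many runs): white plastic, 70 (x) by 20 (y) by 8 (z) mm, 14 g; at the start it lies in bay 2 with its bottom 50 mm above the bench, its x pointing outwards along the radius. Its z is up when its test window looks up.
- cassette3_centre (a point): Centre of test cassette 3 (absent in many runs): white plastic, 70 (x) by 20 (y) by 8 (z) mm, 14 g; at the start it lies in bay 3 with its bottom 50 mm above the bench, its x pointing outwards along the radius. Its z is up when its test window looks up.
- cassette4_centre (a point): Centre of test cassette 4 (absent in many runs): white plastic, 70 (x) by 20 (y) by 8 (z) mm, 14 g; at the start it lies in bay 4 with its bottom 50 mm above the bench, its x pointing outwards along the radius. Its z is up when its test window looks up.
- cassette5_centre (a point): Centre of test cassette 5 (absent in many runs): white plastic, 70 (x) by 20 (y) by 8 (z) mm, 14 g; at the start it lies in bay 5 with its bottom 50 mm above the bench, its x pointing outwards along the radius. Its z is up when its test window looks up.
- cassette6_centre (a point): Centre of test cassette 6 (absent in many runs): white plastic, 70 (x) by 20 (y) by 8 (z) mm, 14 g; at the start it lies in bay 6 with its bottom 50 mm above the bench, its x pointing outwards along the radius. Its z is up when its test window looks up.
- cassette7_centre (a point): Centre of test cassette 7 (absent in many runs): white plastic, 70 (x) by 20 (y) by 8 (z) mm, 14 g; at the start it lies in bay 7 with its bottom 50 mm above the bench, its x pointing outwards along the radius. Its z is up when its test window looks up.

How it is judged:
At the end, for the whole second after the job is handed in: Every cassette present lies flat (within 0.12 rad) on the tray's floor, inside its walls, on no other (centre under 12 mm above the tray's underside); tray level; knob pointer within 4 mm of the home mark; ejector within 5 mm of rest (x of cassette1_centre in the frame of tray between -0.106 and 0.106 m and y of cassette1_centre in the frame of tray between -0.056 and 0.056 m and z of cassette1_centre in the frame of tray between 0.004 and 0.012 m and angle between the z axis of each of cassette1_centre, cassette2_centre, cassette3_centre, cassette4_centre, cassette5_centre, cassette6_centre, cassette7_centre and the z axis of tray, either way round below 0.12 rad and x of cassette2_centre in the frame of tray between -0.106 and 0.106 m and y of cassette2_centre in the frame of tray between -0.056 and 0.056 m and z of cassette2_centre in the frame of tray between 0.004 and 0.012 m and x of cassette3_centre in the frame of tray between -0.106 and 0.106 m and y of cassette3_centre in the frame of tray between -0.056 and 0.056 m and z of cassette3_centre in the frame of tray between 0.004 and 0.012 m and x of cassette4_centre in the frame of tray between -0.106 and 0.106 m and y of cassette4_centre in the frame of tray between -0.056 and 0.056 m and z of cassette4_centre in the frame of tray between 0.004 and 0.012 m and x of cassette5_centre in the frame of tray between -0.106 and 0.106 m and y of cassette5_centre in the frame of tray between -0.056 and 0.056 m and z of cassette5_centre in the frame of tray between 0.004 and 0.012 m and x of cassette6_centre in the frame of tray between -0.106 and 0.106 m and y of cassette6_centre in the frame of tray between -0.056 and 0.056 m and z of cassette6_centre in the frame of tray between 0.004 and 0.012 m and x of cassette7_centre in the frame of tray between -0.106 and 0.106 m and y of cassette7_centre in the frame of tray between -0.056 and 0.056 m and z of cassette7_centre in the frame of tray between 0.004 and 0.012 m and distance between knob_pointer and home_mark below 0.004 m and value of joint ejector below 0.005 m and angle between tray's own z axis and vertical below 0.1 rad); the robot touches nothing.
It fails at once if the reagent bottle is shifted by more than 30 mm or tipped (distance of reagent_bottle from where it was at the start of the episode above 0.03 m or angle between reagent_bottle's own z axis and vertical above 0.5 rad).
It fails at once if the sample jar is shifted by more than 30 mm or tipped (distance of sample_jar from where it was at the start of the episode above 0.03 m or angle between sample_jar's own z axis and vertical above 0.5 rad).
It fails at once if the orange dish is shifted by more than 30 mm or tipped (distance of orange_dish from where it was at the start of the episode above 0.03 m or angle between orange_dish's own z axis and vertical above 0.5 rad).
Of cassette1, cassette2, cassette3, cassette4, cassette5, cassette6, cassette7 only 3 to 4 are there at a start; the rules pass over those that are not, and their reading is None.
At some moment in a run one of tray may be knocked a few centimetres aside while the robot is not near it.
Once in a run the grip may slacken for a moment while it holds something.
It also fails if it takes over 210 s, if anything falls off the work surface, if the arm or the gripper's body presses on something with over 40 N, if the wrist force passes 120 N, or if a joint passes its speed limit or range.

## Working session

There is one attempt and no reset: what is moved stays moved. The work goes in short steps, Python scripts to look and compute and a tool call to move; the robot and the scene stay as the last step left them, time stands still between calls to the robot, and variables do not carry over. Pictures are saved under pics/ and viewed, and the job is handed in when it is done.

Besides the shell and the picture viewer there is one more tool, called after "Request:" as name(argument=value, ...), one argument or row to a line, values as JSON. apply_moves: Moves the arm, as the interface text tells. Its arguments: {"type":"object","properties":{"increments":{"type":"array","items":{"type":"object","properties":{"grip":{"type":"number"},"xyz":{"type":"array","items":{"type":"number"}},"rotation":{"type":"array","items":{"type":"number"}}}}},"squeeze":{"type":"number"}},"required":["increments"]}

```bash
ls; mkdir -p pics
cat > h.py <<'E'
import numpy as np, cv2
from bench import r, viewer
from scipy.spatial.transform import Rotation as R
def cam(n):
    c=viewer.camera(n); h=c["img"].shape[0]
    f=h/2/np.tan(np.radians(c["vertical_fov"])/2)
    c["K"]=np.array([[f,0,c["cx"]],[0,f,c["cy"]],[0,0,1]]); c["D"]=np.array(c["D"],float)
    c["R"]=cv2.Rodrigues(np.array(c["rvec"],float))[0]; c["t"]=np.array(c["tvec"],float).ravel()
    return c
def ray(c,uv):
    p=cv2.undistortPoints(np.array(uv,float).reshape(-1,1,2),c["K"],c["D"]).reshape(-1,2)
    d=np.c_[p,np.ones(len(p))]@c["R"]; o=-c["R"].T@c["t"]
    return o,d
def plane(c,uv,z):
    o,d=ray(c,uv); return o+d*((z-o[2])/d[:,2])[:,None]
def proj(c,P):
    return cv2.projectPoints(np.array(P,float).reshape(-1,1,3),cv2.Rodrigues(c["R"])[0],c["t"],c["K"],c["D"])[0].reshape(-1,2)
def cloud(c):
    h,w=c["range_z"].shape; u,v=np.meshgrid(np.arange(w),np.arange(h))
    o,d=ray(c,np.c_[u.ravel(),v.ravel()]); z=c["range_z"].ravel()
    return (o+d*z[:,None]).reshape(h,w,3)
def st():
    s=r.read_state(); print({k:np.round(s[k],3).tolist() for k in ("time","ee_pos","eef_rot","ft_force","width","joint_positions")}); return s
def totool(s,dw):
    return R.from_quat(s["eef_rot"]).inv().apply(dw)*1000
E
python3 - <<'E'
from h import *
st()
for n in ("scene","top","wrist"):
    c=cam(n); cv2.imwrite(f"pics/{n}0.png",c["img"]); print(n,c["K"][0,0],-c["R"].T@c["t"],c["D"])
st()
E
```

```text
pics
{'time': 0.0, 'ee_pos': [0.201, -0.591, 0.23], 'eef_rot': [0.813, -0.582, -0.001, -0.0], 'ft_force': [-0.631, -1.003, -0.824], 'width': 0.087, 'joint_positions': [1.22, 0.333, -0.065, 1.461, 0.022, 1.35, -0.089]}
scene 583.522104706824 [1.05732811 0.80692595 1.14264038] [-0.09753634  0.          0.          0.          0.        ]
top 536.8479500884231 [0.53697668 0.05783066 1.24209536] [0.01779166 0.         0.         0.         0.        ]
wrist 354.93770047561486 [ 0.26875289 -0.56786352  0.3845586 ] [-0.07107037  0.          0.          0.          0.        ]
{'time': 0.15, 'ee_pos': [0.201, -0.591, 0.23], 'eef_rot': [0.813, -0.582, -0.0, -0.0], 'ft_force': [-0.549, -0.083, 0.101], 'width': 0.087, 'joint_positions': [1.22, 0.333, -0.065, 1.461, 0.022, 1.35, -0.088]}
```

View pics/top0.png

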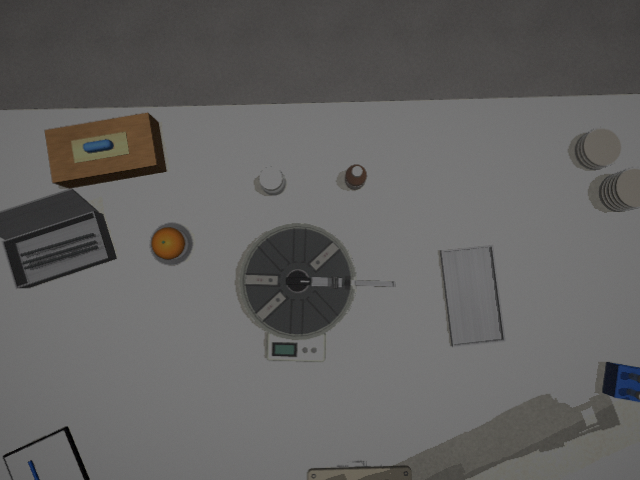

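View pics/scene0.png

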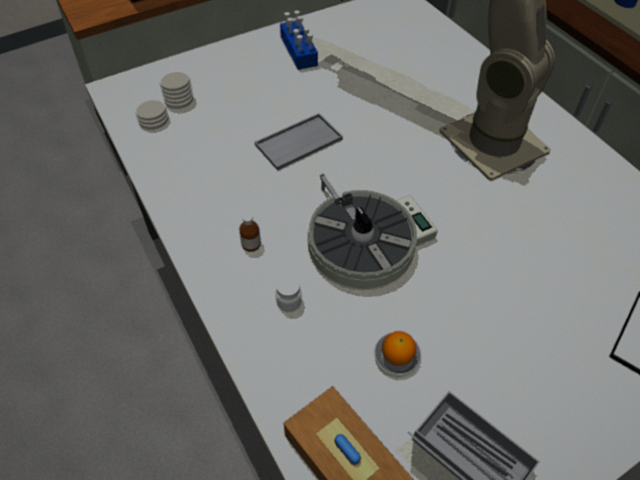

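Run:
```python
from h import *
c=cam("top"); im=c["img"]
cv2.imwrite("pics/z1.png",cv2.resize(im[215:350,230:410],None,fx=4.4,fy=4.4,interpolation=cv2.INTER_CUBIC))
P=cloud(c); np.save("P0.npy",P)
for uv in [(298,281),(340,283),(375,283),(393,284),(470,295),(200,320)]: print(uv,P[uv[1],uv[0]])
# drum: circle from points near z~0.06
m=(P[...,2]>.05)&(P[...,2]<.075); 
m8=m.astype(np.uint8); n,l,s,ce=cv2.connectedComponentsWithStats(m8)
for i in range(1,n):
    if s[i,4]>100: print(i,s[i],ce[i])
```

```text
(298, 281) [0.5365242  0.11995801 0.11396669]
(340, 283) [0.52971207 0.03115575 0.07250218]
(375, 283) [ 0.52745047 -0.04730908  0.04476943]
(393, 284) [ 0.52421418 -0.08670354  0.04937731]
(470, 295) [ 0.49397909 -0.26732674  0.00653377]
(200, 320) [ 0.45349214  0.35271695 -0.00091979]
2 [  46  113  114   72 1950] [105.33333333 156.43589744]
5 [ 88 119  33  21 204] [104.07843137 128.07843137]
7 [ 55 124  36  17 174] [ 75.13793103 131.07471264]
177 [345 164  22  23 177] [355.61016949 177.2259887 ]
181 [260 167  23  24 435] [271.11264368 178.34022989]
184 [609 170  28  39 223] [616.68609865 192.48430493]
197 [  0 201  92  37 689] [ 44.78955007 218.33526851]
211 [  239   222   124   118 10270] [297.15413827 280.96757546]
218 [151 228  32  31 682] [166.53372434 242.49120235]
283 [612 365  28  37 696] [625.98706897 382.74137931]
```

View pics/z1.png

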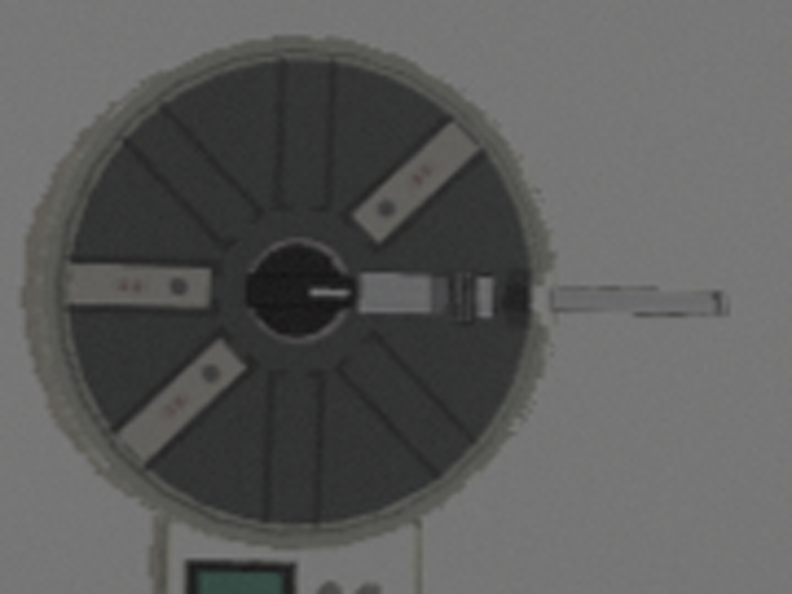

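```bash
cat > meas.py <<'E'
from h import *
from scipy.optimize import least_squares
def traymeas(c,P):
    m=(P[...,0]>.3)&(P[...,0]<.7)&(P[...,1]<-.14)&(P[...,1]>-.42)&(P[...,2]>.0095)&(P[...,2]<.03)
    pts=P[m]
    # image approach: grey difference
    r_=cv2.minAreaRect(pts[:,:2].astype(np.float32)*1000)
    return r_,len(pts)
E
python3 - <<'E'
from meas import *
c=cam("top");P=cloud(c)
m=(P[...,2]>.055)&(P[...,2]<.075)&(np.hypot(P[...,0]-.535,P[...,1]-.12)<.15)
pts=P[m][:,:2]; h=cv2.convexHull(pts.astype(np.float32)).reshape(-1,2)
f=least_squares(lambda p:np.hypot(*(h-p[:2]).T)-p[2],[.535,.12,.13],loss="soft_l1",f_scale=.002); print("drum",f.x)
m=(P[...,2]>.085)&(np.hypot(P[...,0]-.535,P[...,1]-.1)<.15)
n,l,s,ce=cv2.connectedComponentsWithStats(m.astype(np.uint8))
for i in range(1,n):
    q=P[l==i]; print(s[i],q.mean(0),q.min(0),q.max(0), cv2.minAreaRect(q[:,:2].astype(np.float32)*1000))
q=P[(P[...,2]>.035)&(P[...,2]<.06)&(P[...,1]<-.01)&(P[...,1]>-.12)&(abs(P[...,0]-.53)<.05)]
print("tongue",len(q),q.min(0),q.max(0),cv2.minAreaRect(q[:,:2].astype(np.float32)*1000), np.polyfit(q[:,1],q[:,0],1))
print(traymeas(c,P))
g=cv2.cvtColor(c["img"],cv2.COLOR_BGR2GRAY)
cv2.imwrite("pics/tr.png",cv2.resize(c["img"][235:355,425:520],None,fx=5,fy=5))
E
```

```text
drum [0.53775275 0.12344349 0.12802117]
[40  1  1  1  1] [0.53697668 0.05783066 1.24209536] [0.53697668 0.05783066 1.24209536] [0.53697668 0.05783066 1.24209536] ((536.9766845703125, 57.83066177368164), (0.0, 0.0), 0.0)
[367   1   1   1   1] [0.53697668 0.05783066 1.24209536] [0.53697668 0.05783066 1.24209536] [0.53697668 0.05783066 1.24209536] ((536.9766845703125, 57.83066177368164), (0.0, 0.0), 0.0)
[399   1   1   1   1] [0.53697668 0.05783066 1.24209536] [0.53697668 0.05783066 1.24209536] [0.53697668 0.05783066 1.24209536] ((536.9766845703125, 57.83066177368164), (0.0, 0.0), 0.0)
[480   0   1   1   1] [0.53697668 0.05783066 1.24209536] [0.53697668 0.05783066 1.24209536] [0.53697668 0.05783066 1.24209536] ((536.9766845703125, 57.83066177368164), (0.0, 0.0), 0.0)
[603   0   1   1   1] [0.53697668 0.05783066 1.24209536] [0.53697668 0.05783066 1.24209536] [0.53697668 0.05783066 1.24209536] ((536.9766845703125, 57.83066177368164), (0.0, 0.0), 0.0)
[208   2   1   1   1] [0.53697668 0.05783066 1.24209536] [0.53697668 0.05783066 1.24209536] [0.53697668 0.05783066 1.24209536] ((536.9766845
[... 28230 characters left out ...]
.0), 0.0)
[429 478   1   1   1] [0.53697668 0.05783066 1.24209536] [0.53697668 0.05783066 1.24209536] [0.53697668 0.05783066 1.24209536] ((536.9766845703125, 57.83066177368164), (0.0, 0.0), 0.0)
[550 478   1   1   1] [0.53697668 0.05783066 1.24209536] [0.53697668 0.05783066 1.24209536] [0.53697668 0.05783066 1.24209536] ((536.9766845703125, 57.83066177368164), (0.0, 0.0), 0.0)
tongue 196 [ 0.5197761  -0.0887214   0.04124256] [ 0.5350657  -0.01129731  0.05681445] ((527.4008178710938, -50.087432861328125), (77.80531311035156, 11.70484733581543), 86.33684539794922) [0.05650918 0.53022913]
(((549.07763671875, -283.0713195800781), (334.9376220703125, 183.93077087402344), 10.482542037963867), 785)
```

View pics/tr.png

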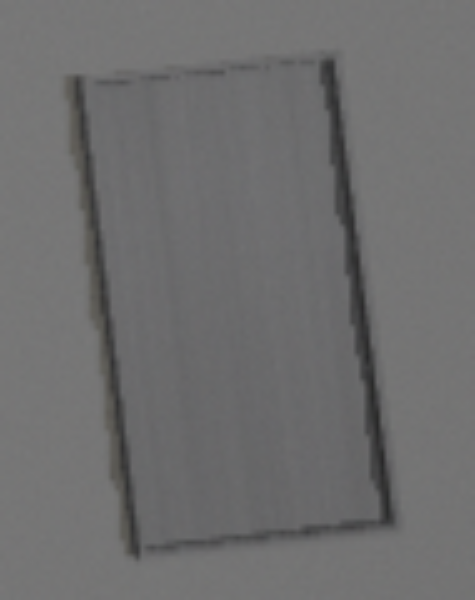

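Run:
```python
from meas import *
c=cam("top");P=cloud(c)
P[c["range_z"]==0]=np.nan
m=(P[...,2]>.08)&(P[...,2]<.13)&(np.hypot(P[...,0]-.535,P[...,1]-.1)<.15)
n,l,s,ce=cv2.connectedComponentsWithStats(m.astype(np.uint8))
for i in range(1,n):
    q=P[l==i]
    if len(q)>5: print(s[i],np.median(q,0),q.min(0),q.max(0), cv2.minAreaRect(q[:,:2].astype(np.float32)*1000))
t=plane(c,[(439,250),(492.5,246.5),(504,340),(452,346)],.014); print(t, t.mean(0), np.linalg.norm(t-np.roll(t,1,0),axis=1))
# knob pointer & ring: crop pixel coords from z1 = 230+x/4.4,215+y/4.4
f=lambda x,y:(230+x/4.4-.4,215+y/4.4-.4)
print("ptr tip",plane(c,[f(350,293),f(310,293)],.114)); print("skirt c",plane(c,[f(297,290)],.08))
print("disc c",plane(c,[f(299.5,291)],.06)); print("thumb",plane(c,[f(461,298)],.101)); print("tongue end",plane(c,[f(729,303),f(553,299)],.05))
```

```text
[286 270  25  22 302] [0.53689354 0.12181699 0.11248351] [0.51502525 0.09539171 0.08000742] [0.56026804 0.14540804 0.11904261] ((536.6946411132812, 121.03350830078125), (49.21992111206055, 41.33439254760742), 61.85624313354492)
[332 276   7  12  78] [0.53334501 0.04247151 0.10162739] [0.52158136 0.03567629 0.09596538] [0.5450819  0.04897891 0.10695823] ((533.3416137695312, 42.27051544189453), (12.83467960357666, 23.330425262451172), 88.440185546875)
[[ 0.59866474 -0.19908791  0.014     ]
 [ 0.60343731 -0.32186713  0.014     ]
 [ 0.39100149 -0.33745968  0.014     ]
 [ 0.38061678 -0.21938548  0.014     ]] [ 0.49343008 -0.26945005  0.014     ] [0.21899065 0.12287194 0.21300729 0.11853   ]
ptr tip [[0.53549324 0.09662903 0.114     ]
 [0.53600882 0.11566398 0.114     ]]
skirt c [[0.53761963 0.12374572 0.08      ]]
disc c [[0.53709938 0.12364489 0.06      ]]
thumb [[0.53163152 0.04369023 0.101     ]]
tongue end [[ 0.52526959 -0.09172198  0.05      ]
 [ 0.52964557 -0.00321967  0.05      ]]
```

```bash
cat > go.py <<'E'
import sys
from h import *
AX=np.array([.537,.1235]); PSI=np.radians(-3.2)
OUT=np.array([np.sin(PSI),-np.cos(PSI)]); XI=np.array([np.cos(PSI),np.sin(PSI)])
def goal(x,y,z,yaw):
    s=r.read_state(); c,q=np.cos(np.radians(yaw)),np.sin(np.radians(yaw))
    Rt=np.array([[c,q,0],[q,-c,0],[0,0,-1.]]).T
    R0=R.from_quat(s["eef_rot"])
    print("t%.2f"%s["time"],"from",np.round(s["ee_pos"],4),"yaw %.1f"%np.degrees(np.arctan2(*R0.as_matrix()[1::-1,0])),"w%.4f"%s["width"],"j7 %.2f"%s["joint_positions"][6],"F",np.round(s["ft_force"],1))
    print("xyz",np.round(R0.inv().apply(np.array([x,y,z])-s["ee_pos"])*1000,1),"rot",np.round((R0.inv()*R.from_matrix(Rt)).as_rotvec(degrees=True),1))
def rad(dist,off=0): return AX+OUT*dist+XI*off
if __name__=="__main__":
    # go.py a x y z yaw | go.py r dist off z yaw
    a=[float(v) for v in sys.argv[2:]]
    if sys.argv[1]=="r": a[:2]=rad(a[0],a[1])
    goal(*a)
E
python3 go.py r 0 0 .2 -3.2
```

```text
t0.30 from [ 0.2012 -0.5916  0.2303] yaw -71.2 w0.0870 j7 -0.09 F [-0.4 -0.8 -0.5]
xyz [-568.9 -548.2   30.5] rot [ -0.   0. -68.]
```

Request:
apply_moves(
  increments=[
    {"grip":0,"xyz":[-569,-548,30],"rotation":[0,0,-68]},
    {"grip":0,"xyz":[-569,-548,30],"rotation":[0,0,-68]},
    {"grip":0,"xyz":[-569,-548,30],"rotation":[0,0,-68]},
    {"grip":0,"xyz":[-569,-548,30],"rotation":[0,0,-68]},
    {"grip":0,"xyz":[-569,-548,30],"rotation":[0,0,-68]},
  ],
)

```text
time: 0.92
ee_pos: [0.3345, -0.3072, 0.2188]
eef_rot: [0.989, -0.149, 0.0, 0.0]
ft_force: [1.0, -0.2, 1.2]
width: 0.087
```

```bash
python3 go.py r 0 0 .2 -3.2
```

```text
t0.93 from [ 0.3345 -0.3072  0.2188] yaw -17.2 w0.0870 j7 0.35 F [ 1.  -0.2  1.2]
xyz [  66.5 -471.2   18.7] rot [  0.  -0. -14.]
```

Request:
apply_moves(
  increments=[
    {"grip":0,"xyz":[66,-471,19],"rotation":[0,0,-14]},
    {"grip":0,"xyz":[66,-471,19],"rotation":[0,0,-14]},
    {"grip":0,"xyz":[66,-471,19],"rotation":[0,0,-14]},
    {"grip":0,"xyz":[66,-471,19],"rotation":[0,0,-14]},
    {"grip":0,"xyz":[66,-471,19],"rotation":[0,0,-14]},
  ],
)

```text
time: 1.55
ee_pos: [0.4669, -0.0245, 0.2065]
eef_rot: [1.0, -0.028, 0.001, 0.001]
ft_force: [1.2, -0.5, 0.4]
width: 0.087
```

```bash
python3 go.py r 0 0 .2 -3.2
```

```text
t1.55 from [ 0.4669 -0.0245  0.2065] yaw -3.2 w0.0870 j7 -0.12 F [ 1.2 -0.5  0.4]
xyz [  61.8 -151.7    6.5] rot [ 0.1 -0.1  0. ]
```

Request:
apply_moves(
  increments=[
    {"grip":0,"xyz":[62,-152,6],"rotation":[0,0,0]},
    {"grip":0,"xyz":[62,-152,6],"rotation":[0,0,0]},
    {"grip":0,"xyz":[62,-152,6],"rotation":[0,0,0]},
    {"grip":0,"xyz":[62,-152,6],"rotation":[0,0,0]},
    {"grip":0,"xyz":[62,-152,6],"rotation":[0,0,0]},
  ],
)

```text
time: 2.17
ee_pos: [0.5371, 0.1232, 0.2003]
eef_rot: [1.0, -0.028, 0.0, 0.001]
ft_force: [0.3, -0.4, -1.0]
width: 0.0873
```

```bash
python3 go.py r 0 0 .091 -3.2
python3 - <<'E'
from h import *
c=cam("wrist"); im=c["img"]; cv2.imwrite("pics/w1.png",im)
print(proj(c,[[.537,.1235,.114],[.5354,.0955,.114],[.537,.1235,.08],[.5325,.0426,.101]]))
E
```

```text
t2.17 from [0.5371 0.1232 0.2003] yaw -3.2 w0.0873 j7 -0.53 F [ 0.3 -0.4 -1. ]
xyz [ -0.3  -0.4 109.3] rot [ 0.1 -0.   0. ]
[[314.95678151 248.25600318]
 [314.91839201 285.11418155]
 [315.05755903 236.13654297]
 [315.04955872 339.81611712]]
```

View pics/w1.png

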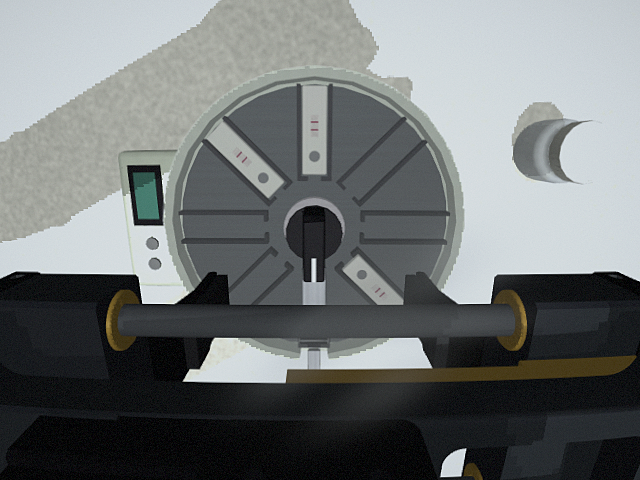

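Request:
apply_moves(
  increments=[
    {"grip":100,"xyz":[0,-1,50],"rotation":[0,0,0]},
    {"grip":150,"xyz":[0,-1,90],"rotation":[0,0,0]},
    {"grip":150,"xyz":[0,-1,109],"rotation":[0,0,0]},
    {"grip":255,"xyz":[0,-1,109],"rotation":[0,0,0]},
    {"grip":255,"xyz":[0,-1,109],"rotation":[0,0,0]},
  ],
  squeeze=30,
)

```text
time: 2.85
ee_pos: [0.5383, 0.1235, 0.093]
eef_rot: [1.0, -0.029, 0.002, 0.001]
ft_force: [0.8, 0.1, 0.5]
width: 0.0449
```

Request:
apply_moves(
  increments=[
    {"grip":255,"xyz":[0,0,2],"rotation":[0,0,0]},
    {"grip":255,"xyz":[0,0,2],"rotation":[0,0,0]},
    {"grip":255,"xyz":[0,0,2],"rotation":[0,0,0]},
    {"grip":255,"xyz":[0,0,2],"rotation":[0,0,0]},
  ],
)

```text
time: 3.35
ee_pos: [0.5356, 0.1237, 0.0912]
eef_rot: [1.0, -0.028, -0.001, 0.002]
ft_force: [-16.4, -2.4, 14.5]
width: 0.0158
```

```bash
python3 go.py r 0 0 .091 -48.2
```

```text
t3.35 from [0.5356 0.1237 0.0912] yaw -3.2 w0.0158 j7 -0.61 F [-16.4  -2.4  14.5]
xyz [1.4 0.2 0.2] rot [ 0.2  0.  45. ]
```

Request:
apply_moves(
  increments=[
    {"grip":255,"xyz":[0,0,-1],"rotation":[0,0,9]},
    {"grip":255,"xyz":[0,0,-1],"rotation":[0,0,18]},
    {"grip":255,"xyz":[0,0,-1],"rotation":[0,0,27]},
    {"grip":255,"xyz":[0,0,-1],"rotation":[0,0,36]},
    {"grip":255,"xyz":[0,0,-1],"rotation":[0,0,45]},
  ],
)

```text
time: 3.98
ee_pos: [0.5348, 0.1245, 0.0917]
eef_rot: [0.912, -0.411, -0.001, 0.002]
ft_force: [1.2, 2.1, -8.1]
width: 0.0157
```

Request:
apply_moves(
  increments=[
    {"grip":255,"xyz":[0,0,0],"rotation":[0,0,2]},
  ],
)

```text
time: 4.1
ee_pos: [0.5348, 0.1246, 0.0916]
eef_rot: [0.904, -0.427, -0.001, 0.002]
ft_force: [1.1, -1.3, -0.9]
width: 0.0158
```

```bash
python3 go.py r 0 0 .17 -48.2
```

```text
t4.10 from [0.5348 0.1246 0.0916] yaw -50.6 w0.0158 j7 -1.39 F [ 1.1 -1.3 -0.9]
xyz [  2.2  -0.7 -78.4] rot [ 0.3  0.  -2.4]
```

Request:
apply_moves(
  increments=[
    {"grip":150,"xyz":[0,0,0],"rotation":[0,0,0]},
    {"grip":150,"xyz":[0,0,0],"rotation":[0,0,0]},
    {"grip":150,"xyz":[0,0,-60],"rotation":[0,0,0]},
    {"grip":255,"xyz":[0,0,-78],"rotation":[0,0,-20]},
    {"grip":255,"xyz":[0,0,-78],"rotation":[0,0,-40]},
  ],
)

```text
time: 4.72
ee_pos: [0.536, 0.1251, 0.1717]
eef_rot: [0.969, -0.248, 0.0, 0.001]
ft_force: [0.4, -0.4, -1.8]
width: 0.023
```

```bash
sed -i 's/AX=np.array.*; PSI/AX=np.array([.5355,.1243]); PSI/' go.py; python3 go.py r .054 0 .15 -3.2;python3 go.py r .054 0 .087 -3.2
python3 - <<'E'
from h import *
c=cam("top"); im=c["img"]; cv2.imwrite("pics/t2.png",cv2.resize(im[215:350,230:410],None,fx=4.4,fy=4.4))
E
```

```text
t4.72 from [0.536  0.1251 0.1717] yaw -28.7 w0.0230 j7 -0.97 F [ 0.4 -0.4 -1.8]
xyz [23.1 49.6 21.9] rot [  0.1  -0.  -25.5]
t4.72 from [0.536  0.1251 0.1717] yaw -28.7 w0.0230 j7 -0.97 F [ 0.4 -0.4 -1.8]
xyz [23.1 49.5 84.9] rot [  0.1  -0.  -25.5]
```

View pics/t2.png

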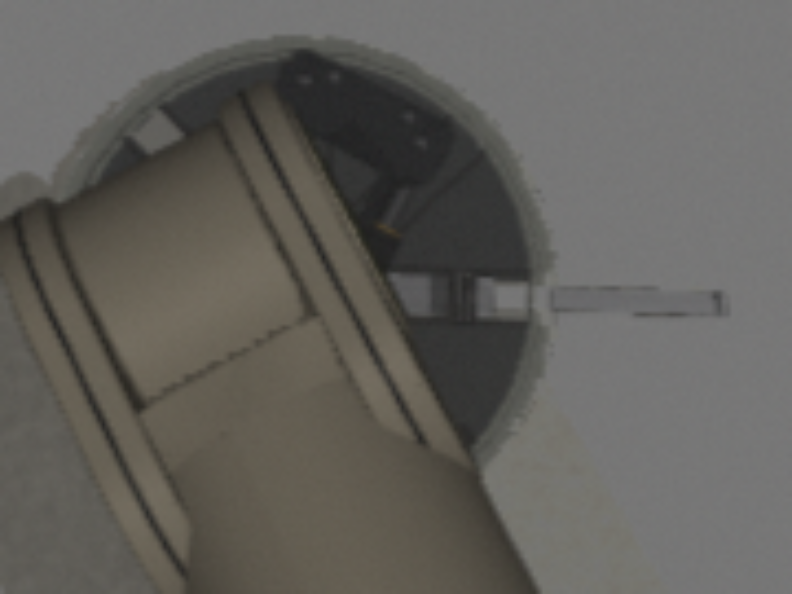

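Request:
apply_moves(
  increments=[
    {"grip":255,"xyz":[23,50,22],"rotation":[0,0,-10]},
    {"grip":255,"xyz":[23,50,22],"rotation":[0,0,-20]},
    {"grip":255,"xyz":[23,50,22],"rotation":[0,0,-25.5]},
    {"grip":255,"xyz":[23,50,60],"rotation":[0,0,-25.5]},
    {"grip":255,"xyz":[23,50,84],"rotation":[0,0,-25.5]},
  ],
)

```text
time: 5.4
ee_pos: [0.5315, 0.0693, 0.0853]
eef_rot: [1.0, -0.025, -0.001, 0.001]
ft_force: [-1.2, -0.5, 0.2]
width: 0.0001
```

```bash
python3 go.py r .110 0 .087 -3.2;python3 go.py r .155 0 .087 -3.2
python3 - <<'E'
from h import *
c=cam("wrist"); cv2.imwrite("pics/w2.png",c["img"])
E
```

```text
t5.40 from [0.5315 0.0693 0.0853] yaw -2.9 w0.0001 j7 -0.48 F [-1.2 -0.5  0.2]
xyz [ 0.6 54.9 -1.5] rot [0.2 0.2 0.3]
t5.40 from [0.5315 0.0693 0.0853] yaw -2.9 w0.0001 j7 -0.48 F [-1.2 -0.5  0.2]
xyz [ 0.4 99.9 -1.4] rot [0.2 0.2 0.3]
```

View pics/w2.png

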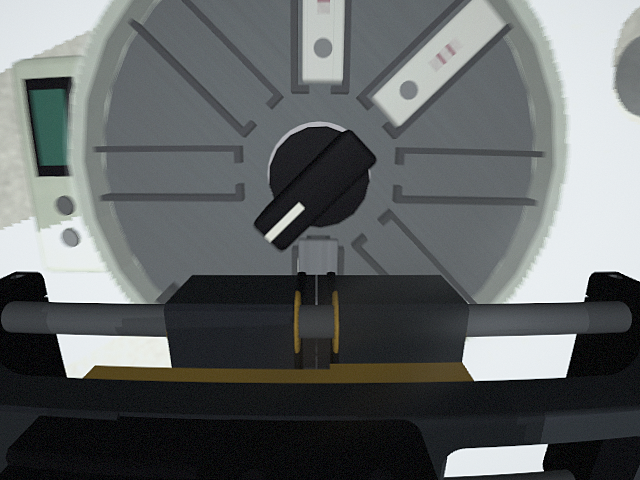

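Request:
apply_moves(
  increments=[
    {"grip":255,"xyz":[0,18,-1],"rotation":[0,0,0]},
    {"grip":255,"xyz":[0,36,-1],"rotation":[0,0,0]},
    {"grip":255,"xyz":[0,54,-1],"rotation":[0,0,0]},
    {"grip":255,"xyz":[0,72,-1],"rotation":[0,0,0]},
    {"grip":255,"xyz":[0,86,-1],"rotation":[0,0,0]},
  ],
)

```text
time: 6.08
ee_pos: [0.5251, -0.0182, 0.0843]
eef_rot: [1.0, -0.026, -0.003, 0.001]
ft_force: [-2.5, 6.9, -1.6]
width: 0.0004
```

```bash
python3 go.py r .158 0 .087 -3.2
```

```text
t6.08 from [ 0.5251 -0.0182  0.0843] yaw -2.9 w0.0004 j7 -0.30 F [-2.5  6.9 -1.6]
xyz [ 2.3 15.2 -2.6] rot [0.2 0.4 0.3]
```

Request:
apply_moves(
  increments=[
    {"grip":255,"xyz":[1,5,-2],"rotation":[0,0,0]},
    {"grip":255,"xyz":[1,9,-2],"rotation":[0,0,0]},
    {"grip":255,"xyz":[1,12,-2],"rotation":[0,0,0]},
  ],
)

```text
time: 6.45
ee_pos: [0.5256, -0.0279, 0.0869]
eef_rot: [1.0, -0.025, -0.003, -0.001]
ft_force: [-0.9, 19.1, -2.9]
width: 0.0004
```

Request:
apply_moves(
  increments=[
    {"grip":255,"xyz":[0,-20,0],"rotation":[0,0,0]},
    {"grip":255,"xyz":[0,-42,0],"rotation":[0,0,0]},
    {"grip":255,"xyz":[0,-64,0],"rotation":[0,0,0]},
    {"grip":255,"xyz":[0,-86,0],"rotation":[0,0,0]},
    {"grip":255,"xyz":[0,-98,0],"rotation":[0,0,0]},
  ],
)

```text
time: 7.08
ee_pos: [0.5312, 0.0698, 0.0879]
eef_rot: [1.0, -0.025, -0.002, -0.0]
ft_force: [0.2, 0.0, 0.1]
width: 0.0004
```

Request:
apply_moves(
  increments=[
    {"grip":150,"xyz":[0,0,-60],"rotation":[0,0,0]},
    {"grip":150,"xyz":[0,40,-75],"rotation":[0,0,0]},
    {"grip":150,"xyz":[0,90,-75],"rotation":[0,0,0]},
    {"grip":150,"xyz":[0,110,-75],"rotation":[0,0,0]},
  ],
)

```text
time: 7.58
ee_pos: [0.5261, -0.0452, 0.1636]
eef_rot: [1.0, -0.028, -0.002, 0.001]
ft_force: [-0.5, 0.2, -0.1]
width: 0.0312
```

```bash
python3 go.py r .165 0 .087 -3.2;python3 go.py r .165 0 .055 -3.2
python3 - <<'E'
from h import *
c=cam("wrist"); cv2.imwrite("pics/w3.png",c["img"])
c=cam("top"); im=c["img"]; cv2.imwrite("pics/t3.png",im)
c=cam("scene"); im=c["img"]; cv2.imwrite("pics/s3.png",cv2.resize(im[110:310,220:440],None,fx=3.5,fy=3))
E
```

```text
t7.58 from [ 0.5261 -0.0452  0.1636] yaw -3.2 w0.0312 j7 -0.19 F [-0.5  0.2 -0.1]
xyz [ 0.2 -4.9 76.6] rot [0.1 0.2 0. ]
t7.58 from [ 0.5261 -0.0452  0.1636] yaw -3.2 w0.0312 j7 -0.19 F [-0.5  0.2 -0.1]
xyz [  0.3  -5.  108.6] rot [0.1 0.2 0. ]
```

View pics/w3.png

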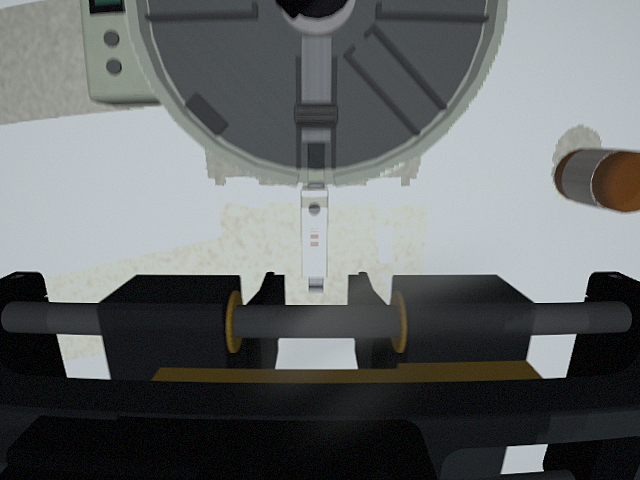

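View pics/s3.png

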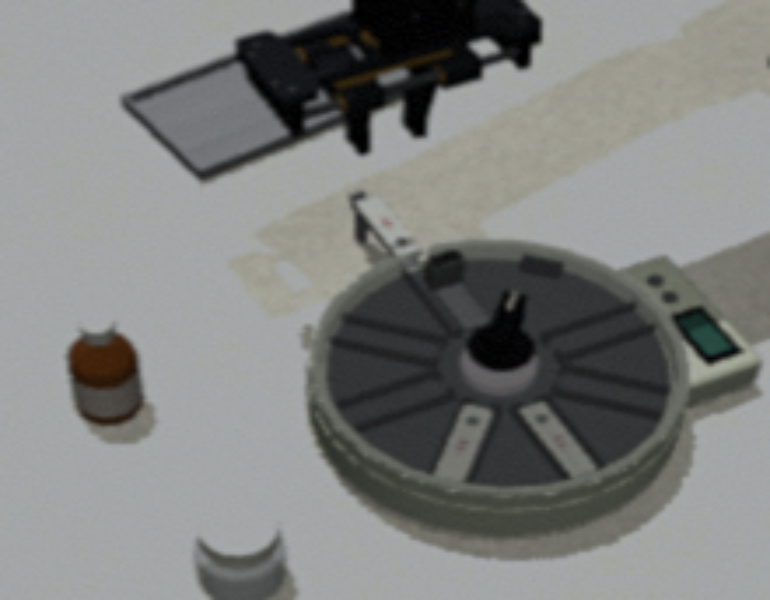

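View pics/t3.png

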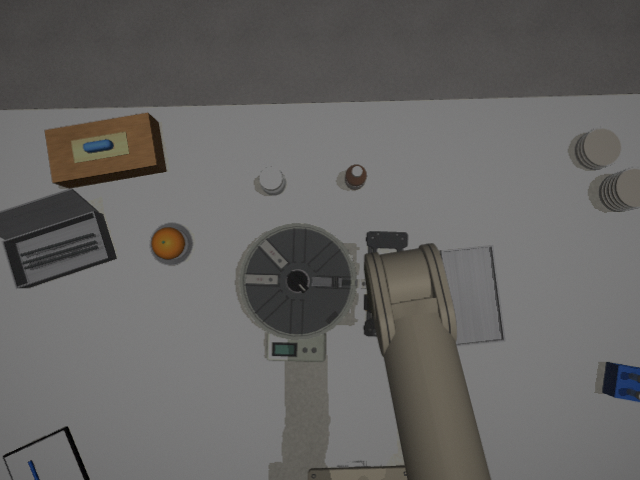

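Run:
```python
from h import *
c=cam("wrist"); print(plane(c,[(315,188),(315,279)],.0565).mean(0))
```

```text
[ 0.5257258  -0.03732275  0.0565    ]
```

Request:
apply_moves(
  increments=[
    {"grip":140,"xyz":[0,-6,50],"rotation":[0,0,0]},
    {"grip":140,"xyz":[0,-6,85],"rotation":[0,0,0]},
    {"grip":140,"xyz":[0,-6,110],"rotation":[0,0,0]},
    {"grip":140,"xyz":[0,-6,110],"rotation":[0,0,0]},
  ],
)

```text
time: 8.28
ee_pos: [0.5249, -0.033, 0.052]
eef_rot: [1.0, -0.025, -0.004, -0.001]
ft_force: [0.2, 0.8, 1.1]
width: 0.0394
```

```bash
python3 go.py a .5262 -.039 .054 -3.2
```

```text
t8.28 from [ 0.5249 -0.033   0.052 ] yaw -2.8 w0.0394 j7 -0.29 F [0.2 0.8 1.1]
xyz [ 1.5  5.9 -2.1] rot [-0.1  0.4  0.4]
```

Request:
apply_moves(
  increments=[
    {"grip":140,"xyz":[1.5,6,-2],"rotation":[0,0.4,0.4]},
    {"grip":140,"xyz":[1.5,6,-2],"rotation":[0,0.4,0.4]},
    {"grip":255,"xyz":[1.5,6,-2],"rotation":[0,0.4,0.4]},
    {"grip":255,"xyz":[1.5,6,-2],"rotation":[0,0.4,0.4]},
    {"grip":255,"xyz":[1.5,6,-2],"rotation":[0,0.4,0.4]},
  ],
  squeeze=20,
)

```text
time: 8.9
ee_pos: [0.5262, -0.0391, 0.0541]
eef_rot: [1.0, -0.028, 0.0, -0.0]
ft_force: [0.3, 0.6, 2.6]
width: 0.0196
```

```bash
python3 go.py a .5262 -.039 .054 -3.2; python3 go.py a .557 -.264 .13 4.8;  python3 - <<'E'
from h import *
c=cam("wrist"); cv2.imwrite("pics/w4.png",c["img"])
E
```

```text
t8.90 from [ 0.5262 -0.0391  0.0541] yaw -3.2 w0.0196 j7 -0.29 F [0.3 0.6 2.6]
xyz [-0.  -0.1  0.1] rot [-0.1 -0.  -0. ]
t8.90 from [ 0.5262 -0.0391  0.0541] yaw -3.2 w0.0196 j7 -0.29 F [0.3 0.6 2.6]
xyz [ 43.4 222.8 -76.1] rot [-0.1 -0.  -8. ]
```

View pics/w4.png

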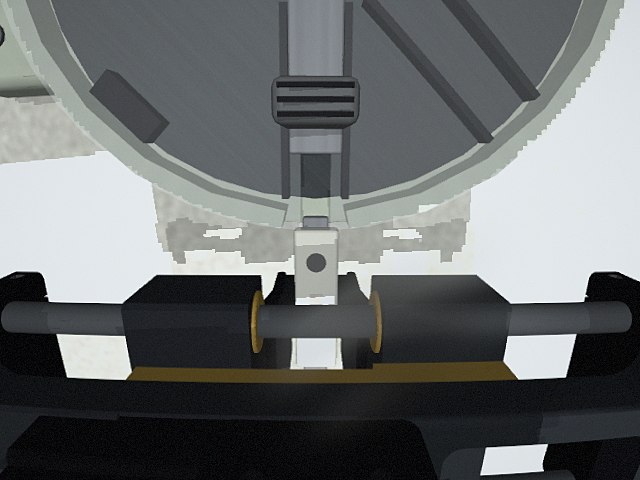

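Request:
apply_moves(
  increments=[
    {"grip":255,"xyz":[0,0,-30],"rotation":[0,0,0]},
    {"grip":255,"xyz":[10,40,-70],"rotation":[0,0,-2]},
    {"grip":255,"xyz":[20,90,-76],"rotation":[0,0,-4]},
    {"grip":255,"xyz":[32,140,-76],"rotation":[0,0,-6]},
    {"grip":255,"xyz":[40,190,-76],"rotation":[0,0,-8]},
  ],
)

```text
time: 9.57
ee_pos: [0.5557, -0.2327, 0.1301]
eef_rot: [0.999, 0.042, 0.0, -0.0]
ft_force: [-0.1, -0.4, -0.6]
width: 0.0197
```

Request:
apply_moves(
  increments=[
    {"grip":255,"xyz":[3,20,0],"rotation":[0,0,0]},
    {"grip":255,"xyz":[3,20,0],"rotation":[0,0,0]},
  ],
)

```text
time: 9.82
ee_pos: [0.5603, -0.2536, 0.1297]
eef_rot: [0.999, 0.041, 0.0, -0.001]
ft_force: [-0.1, 1.4, 0.7]
width: 0.0194
```

```bash
python3 go.py a .557 -.264 .04 4.8
python3 - <<'E'
from h import *
c=cam("wrist"); cv2.imwrite("pics/w5.png",c["img"])
c=cam("top"); cv2.imwrite("pics/t5.png",c["img"][200:400,300:580])
E
```

```text
t9.82 from [ 0.5603 -0.2536  0.1297] yaw 4.7 w0.0194 j7 0.24 F [-0.1  1.4  0.7]
xyz [-4.1 10.2 89.6] rot [-0.1 -0.  -0.1]
```

View pics/w5.png

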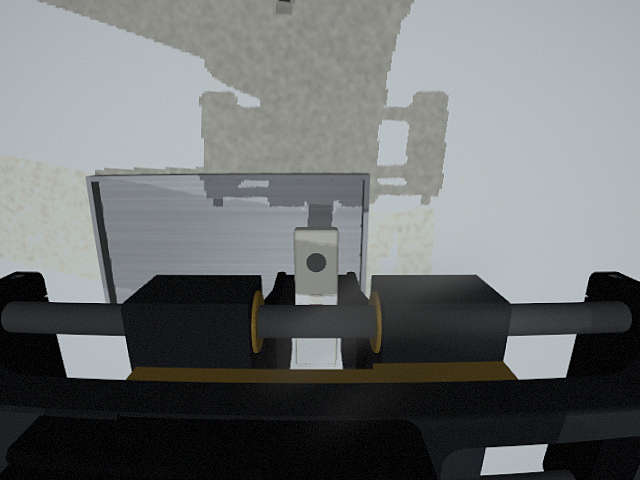

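View pics/t5.png

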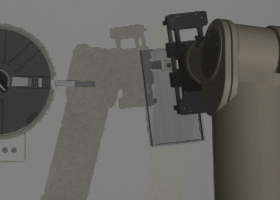

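Run:
```python
from h import *
c=cam("wrist"); print(plane(c,[(369,174),(88,176)],.014))
```

```text
[[ 0.59688201 -0.19707939  0.014     ]
 [ 0.38005452 -0.21590514  0.014     ]]
```

Request:
apply_moves(
  increments=[
    {"grip":255,"xyz":[-4,9,30],"rotation":[0,0,0]},
    {"grip":255,"xyz":[-4,9,60],"rotation":[0,0,0]},
    {"grip":255,"xyz":[-4,9,85],"rotation":[0,0,0]},
    {"grip":255,"xyz":[-4,9,100],"rotation":[0,0,0]},
    {"grip":255,"xyz":[-4,9,110],"rotation":[0,0,0]},
  ],
)

```text
time: 10.6
ee_pos: [0.5578, -0.2585, 0.0199]
eef_rot: [0.999, 0.044, 0.0, -0.001]
ft_force: [0.4, -0.4, 0.2]
width: 0.0196
```

```bash
python3 go.py a .557 -.262 .0135 4.8
```

```text
t10.60 from [ 0.5578 -0.2585  0.0199] yaw 5.0 w0.0196 j7 0.20 F [ 0.4 -0.4  0.2]
xyz [-1.1  3.4  6.4] rot [-0.1 -0.   0.2]
```

Lower, then open to about 36 mm.

Request:
apply_moves(
  increments=[
    {"grip":255,"xyz":[-1,3,4],"rotation":[0,0,0]},
    {"grip":255,"xyz":[-1,3,6],"rotation":[0,0,0]},
    {"grip":255,"xyz":[-1,3,6],"rotation":[0,0,0]},
    {"grip":165,"xyz":[-1,3,6],"rotation":[0,0,0]},
    {"grip":165,"xyz":[-1,3,6],"rotation":[0,0,0]},
  ],
)

```text
time: 11.22
ee_pos: [0.5573, -0.2616, 0.0142]
eef_rot: [0.999, 0.044, 0.001, -0.001]
ft_force: [0.1, -0.9, -0.3]
width: 0.0282
```

Request:
apply_moves(
  increments=[
    {"grip":160,"xyz":[0,0,0],"rotation":[0,0,0]},
    {"grip":160,"xyz":[0,0,-30],"rotation":[0,0,0]},
    {"grip":160,"xyz":[0,0,-80],"rotation":[0,0,0]},
    {"grip":160,"xyz":[0,0,-140],"rotation":[0,0,0]},
    {"grip":160,"xyz":[0,0,-160],"rotation":[0,0,0]},
  ],
)

```text
time: 11.85
ee_pos: [0.5587, -0.2622, 0.1784]
eef_rot: [0.999, 0.044, 0.003, 0.001]
ft_force: [-0.1, 1.0, 0.1]
width: 0.0325
```

```bash
sed -i 's/^    goal/    goal/' go.py; python3 go.py r 0 0 .17 131.8
python3 - <<'E'
from h import *
c=cam("wrist"); cv2.imwrite("pics/w6.png",c["img"])
E
```

```text
t11.85 from [ 0.5587 -0.2622  0.1784] yaw 5.0 w0.0325 j7 0.28 F [-0.1  1.   0.1]
xyz [  10.9 -387.     7.9] rot [ 4.000e-01 -1.000e-01 -1.268e+02]
```

View pics/w6.png

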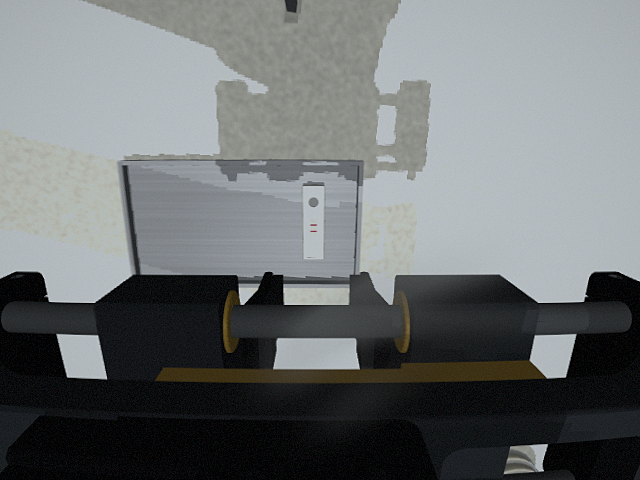

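Request:
apply_moves(
  increments=[
    {"grip":140,"xyz":[11,-387,8],"rotation":[0,0,-127]},
    {"grip":140,"xyz":[11,-387,8],"rotation":[0,0,-127]},
    {"grip":140,"xyz":[11,-387,8],"rotation":[0,0,-127]},
    {"grip":140,"xyz":[11,-387,8],"rotation":[0,0,-127]},
    {"grip":140,"xyz":[11,-387,8],"rotation":[0,0,-127]},
  ],
)

```text
time: 12.52
ee_pos: [0.5392, 0.0518, 0.1704]
eef_rot: [0.87, 0.493, 0.0, 0.001]
ft_force: [0.6, 0.3, -0.0]
width: 0.0392
```

```bash
python3 go.py r 0 0 .17 131.8
```

```text
t12.53 from [0.5392 0.0518 0.1704] yaw 59.1 w0.0392 j7 0.64 F [ 0.6  0.3 -0. ]
xyz [ 60.4 -40.4   0.3] rot [  0.1   0.1 -72.7]
```

Request:
apply_moves(
  increments=[
    {"grip":140,"xyz":[60,-40,0],"rotation":[0,0,-73]},
    {"grip":140,"xyz":[60,-40,0],"rotation":[0,0,-73]},
    {"grip":140,"xyz":[60,-40,0],"rotation":[0,0,-73]},
    {"grip":140,"xyz":[60,-40,0],"rotation":[0,0,-73]},
    {"grip":140,"xyz":[60,-40,0],"rotation":[0,0,-73]},
  ],
)

```text
time: 13.15
ee_pos: [0.5352, 0.1236, 0.1692]
eef_rot: [0.553, 0.833, -0.001, 0.001]
ft_force: [0.2, -0.6, 0.4]
width: 0.0392
```

```bash
python3 go.py r 0 0 .17 131.8
```

```text
t13.15 from [0.5352 0.1236 0.1692] yaw 112.8 w0.0392 j7 1.36 F [ 0.2 -0.6  0.4]
xyz [ 0.5  0.6 -0.8] rot [ -0.    0.1 -19. ]
```

Request:
apply_moves(
  increments=[
    {"grip":140,"xyz":[0,1,0],"rotation":[0,0,-10]},
    {"grip":140,"xyz":[0,1,0],"rotation":[0,0,-19]},
    {"grip":140,"xyz":[0,1,20],"rotation":[0,0,-19]},
    {"grip":140,"xyz":[0,1,55],"rotation":[0,0,-19]},
    {"grip":140,"xyz":[0,1,77],"rotation":[0,0,-19]},
  ],
)

```text
time: 13.78
ee_pos: [0.5349, 0.1234, 0.0893]
eef_rot: [0.409, 0.912, -0.001, -0.001]
ft_force: [0.3, -0.4, -0.8]
width: 0.0394
```

Request:
apply_moves(
  increments=[
    {"grip":255,"xyz":[0,0,0],"rotation":[0,0,0]},
    {"grip":255,"xyz":[0,0,0],"rotation":[0,0,0]},
    {"grip":255,"xyz":[0,0,0],"rotation":[0,0,0]},
    {"grip":255,"xyz":[0,0,0],"rotation":[0,0,0]},
  ],
  squeeze=30,
)

```text
time: 14.28
ee_pos: [0.5342, 0.1239, 0.0887]
eef_rot: [0.409, 0.912, -0.001, -0.001]
ft_force: [-1.0, 3.0, -4.1]
width: 0.0154
```

```bash
python3 go.py r 0 0 .091 131.8
```

```text
t14.28 from [0.5342 0.1239 0.0887] yaw 131.7 w0.0154 j7 1.59 F [-1.   3.  -4.1]
xyz [-0.6  1.2 -2.3] rot [-0.2 -0.1 -0.1]
```

Request:
apply_moves(
  increments=[
    {"grip":255,"xyz":[0,0,-1],"rotation":[0,0,9]},
    {"grip":255,"xyz":[0,0,-1],"rotation":[0,0,18]},
    {"grip":255,"xyz":[0,0,-1],"rotation":[0,0,27]},
    {"grip":255,"xyz":[0,0,-1],"rotation":[0,0,36]},
    {"grip":255,"xyz":[0,0,-1],"rotation":[0,0,45]},
  ],
)

```text
time: 14.9
ee_pos: [0.5338, 0.1252, 0.089]
eef_rot: [0.729, 0.685, -0.001, -0.001]
ft_force: [2.8, 7.0, -10.6]
width: 0.0157
```

Request:
apply_moves(
  increments=[
    {"grip":255,"xyz":[0,0,0],"rotation":[0,0,9]},
    {"grip":255,"xyz":[0,0,0],"rotation":[0,0,18]},
    {"grip":255,"xyz":[0,0,0],"rotation":[0,0,27]},
    {"grip":255,"xyz":[0,0,0],"rotation":[0,0,36]},
    {"grip":255,"xyz":[0,0,0],"rotation":[0,0,45]},
  ],
)

```text
time: 15.52
ee_pos: [0.5349, 0.1258, 0.0889]
eef_rot: [0.936, 0.351, -0.0, -0.001]
ft_force: [6.0, 5.4, -9.1]
width: 0.0154
```

```bash
python3 go.py r 0 0 .091 -3.2
```

```text
t15.53 from [0.5349 0.1258 0.0889] yaw 41.1 w0.0154 j7 0.15 F [ 6.   5.4 -9.1]
xyz [-0.6  1.5 -2.1] rot [-0.1  0.  44.3]
```

Request:
apply_moves(
  increments=[
    {"grip":255,"xyz":[0,0,0],"rotation":[0,0,9]},
    {"grip":255,"xyz":[0,0,0],"rotation":[0,0,18]},
    {"grip":255,"xyz":[0,0,0],"rotation":[0,0,27]},
    {"grip":255,"xyz":[0,0,0],"rotation":[0,0,36]},
    {"grip":255,"xyz":[0,0,0],"rotation":[0,0,44]},
  ],
)

```text
time: 16.15
ee_pos: [0.5356, 0.1254, 0.0889]
eef_rot: [1.0, -0.028, 0.0, -0.001]
ft_force: [2.9, -2.7, -3.1]
width: 0.016
```

Request:
apply_moves(
  increments=[
    {"grip":255,"xyz":[0,0,0],"rotation":[0,0,0]},
    {"grip":150,"xyz":[0,0,0],"rotation":[0,0,0]},
    {"grip":150,"xyz":[0,0,0],"rotation":[0,0,0]},
    {"grip":150,"xyz":[0,0,-60],"rotation":[0,0,0]},
    {"grip":255,"xyz":[0,0,-78],"rotation":[0,0,0]},
  ],
)

```text
time: 16.77
ee_pos: [0.5368, 0.1259, 0.1702]
eef_rot: [1.0, -0.027, 0.002, -0.001]
ft_force: [0.8, 0.3, 0.6]
width: 0.0306
```

```bash
python3 go.py r 0.054 0 .087 -3.2;  python3 - <<'E'
from h import *
c=cam("wrist"); cv2.imwrite("pics/w7.png",c["img"])
E
```

```text
t16.77 from [0.5368 0.1259 0.1702] yaw -3.1 w0.0306 j7 -0.51 F [0.8 0.3 0.6]
xyz [-1.8 55.9 83.1] rot [-0.2 -0.3  0.1]
```

View pics/w7.png

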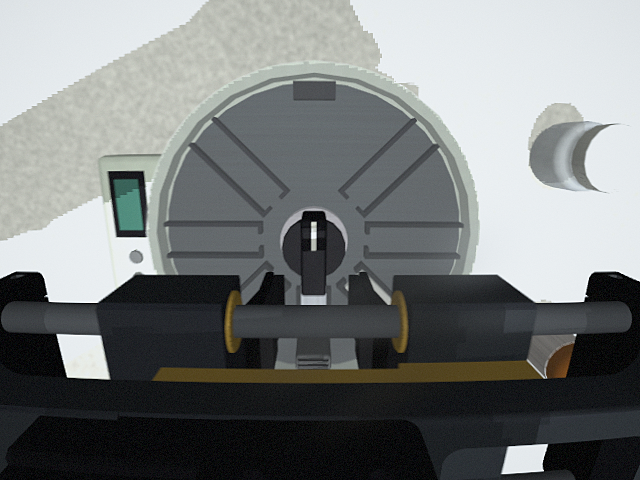

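Request:
apply_moves(
  increments=[
    {"grip":255,"xyz":[-2,45,0],"rotation":[0,0,0]},
    {"grip":255,"xyz":[-2,56,10],"rotation":[0,0,0]},
    {"grip":255,"xyz":[-2,56,40],"rotation":[0,0,0]},
    {"grip":255,"xyz":[-2,56,70],"rotation":[0,0,0]},
    {"grip":255,"xyz":[-2,56,83],"rotation":[0,0,0]},
  ],
)

```text
time: 17.45
ee_pos: [0.5313, 0.0704, 0.0856]
eef_rot: [1.0, -0.027, 0.001, -0.001]
ft_force: [0.2, 0.1, 1.0]
width: 0.0006
```

Request:
apply_moves(
  increments=[
    {"grip":255,"xyz":[0,18,-1],"rotation":[0,0,0]},
    {"grip":255,"xyz":[0,36,-1],"rotation":[0,0,0]},
    {"grip":255,"xyz":[0,54,-1],"rotation":[0,0,0]},
    {"grip":255,"xyz":[0,72,-1],"rotation":[0,0,0]},
    {"grip":255,"xyz":[0,84,-1],"rotation":[0,0,0]},
  ],
)

```text
time: 18.08
ee_pos: [0.526, -0.0125, 0.0859]
eef_rot: [1.0, -0.026, 0.0, -0.002]
ft_force: [-2.6, 6.3, -0.7]
width: 0.0008
```

```bash
python3 go.py r .155 0 .087 -3.2
```

```text
t18.07 from [ 0.526  -0.0125  0.0859] yaw -3.0 w0.0008 j7 -0.28 F [-2.6  6.3 -0.7]
xyz [ 1.8 17.9 -1.2] rot [-0.2 -0.   0.2]
```

Request:
apply_moves(
  increments=[
    {"grip":255,"xyz":[1,7,-1],"rotation":[0,0,0]},
    {"grip":255,"xyz":[1,12,-1],"rotation":[0,0,0]},
    {"grip":255,"xyz":[1,17,-1],"rotation":[0,0,0]},
    {"grip":255,"xyz":[1,18,-1],"rotation":[0,0,0]},
  ],
)

```text
time: 18.58
ee_pos: [0.5255, -0.0276, 0.0864]
eef_rot: [1.0, -0.025, -0.0, -0.004]
ft_force: [-2.5, 12.2, -2.1]
width: 0.0006
```

Request:
apply_moves(
  increments=[
    {"grip":255,"xyz":[0,-20,0],"rotation":[0,0,0]},
    {"grip":255,"xyz":[0,-42,0],"rotation":[0,0,0]},
    {"grip":255,"xyz":[0,-64,0],"rotation":[0,0,0]},
    {"grip":255,"xyz":[0,-86,0],"rotation":[0,0,0]},
    {"grip":255,"xyz":[0,-98,0],"rotation":[0,0,0]},
  ],
)

```text
time: 19.2
ee_pos: [0.5305, 0.0717, 0.0873]
eef_rot: [1.0, -0.024, -0.0, -0.004]
ft_force: [0.5, -0.8, -0.9]
width: 0.0004
```

Request:
apply_moves(
  increments=[
    {"grip":150,"xyz":[0,0,-60],"rotation":[0,0,0]},
    {"grip":150,"xyz":[0,40,-75],"rotation":[0,0,0]},
    {"grip":150,"xyz":[0,80,-75],"rotation":[0,0,0]},
    {"grip":150,"xyz":[0,108,-75],"rotation":[0,0,0]},
    {"grip":140,"xyz":[0,108,-75],"rotation":[0,0,0]},
  ],
)

```text
time: 19.82
ee_pos: [0.5251, -0.0399, 0.1613]
eef_rot: [1.0, -0.026, -0.0, -0.003]
ft_force: [0.1, 1.1, -0.6]
width: 0.0372
```

```bash
python3 go.py a .5262 -.039 .054 -3.2;  python3 - <<'E'
from h import *
c=cam("wrist"); cv2.imwrite("pics/w8.png",c["img"])
E
```

```text
t19.82 from [ 0.5251 -0.0399  0.1613] yaw -3.0 w0.0372 j7 -0.17 F [ 0.1  1.1 -0.6]
xyz [  1.1  -0.3 107.3] rot [-0.4  0.1  0.2]
```

View pics/w8.png

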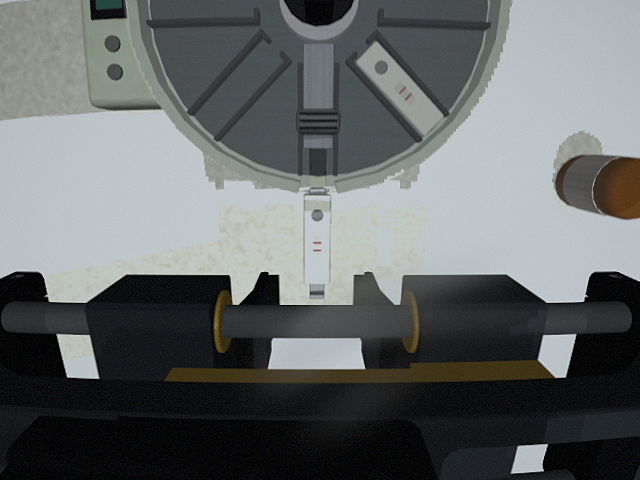

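Cassette 4 lies on the tongue at (317, 195–283); the next one waits at 45°. Grasp it as before.

Request:
apply_moves(
  increments=[
    {"grip":140,"xyz":[1,0,45],"rotation":[0,0,0]},
    {"grip":140,"xyz":[1,0,80],"rotation":[0,0,0]},
    {"grip":140,"xyz":[1,0,100],"rotation":[0,0,0]},
    {"grip":140,"xyz":[1,0,107],"rotation":[0,0,0]},
    {"grip":140,"xyz":[1,0,107],"rotation":[0,0,0]},
  ],
)

```text
time: 20.5
ee_pos: [0.5264, -0.0364, 0.0547]
eef_rot: [1.0, -0.025, -0.0, -0.004]
ft_force: [0.6, 0.6, -0.1]
width: 0.0393
```

```bash
python3 go.py a .5262 -.039 .054 -3.2
```

```text
t20.50 from [ 0.5264 -0.0364  0.0547] yaw -2.8 w0.0393 j7 -0.24 F [ 0.6  0.6 -0.1]
xyz [-0.1  2.6  0.6] rot [-0.4  0.   0.4]
```

Request:
apply_moves(
  increments=[
    {"grip":140,"xyz":[0,2.5,0.5],"rotation":[-0.4,0,0.4]},
    {"grip":255,"xyz":[0,2.5,0.5],"rotation":[-0.4,0,0.4]},
    {"grip":255,"xyz":[0,2.5,0.5],"rotation":[-0.4,0,0.4]},
    {"grip":255,"xyz":[0,2.5,0.5],"rotation":[-0.4,0,0.4]},
    {"grip":255,"xyz":[0,2.5,0.5],"rotation":[-0.4,0,0.4]},
  ],
  squeeze=20,
)

```text
time: 21.12
ee_pos: [0.5264, -0.0389, 0.0544]
eef_rot: [1.0, -0.028, -0.0, -0.0]
ft_force: [-0.5, 0.8, 3.5]
width: 0.0197
```

Request:
apply_moves(
  increments=[
    {"grip":255,"xyz":[0,0,-30],"rotation":[0,0,0]},
    {"grip":255,"xyz":[-8,40,-70],"rotation":[0,0,-2]},
    {"grip":255,"xyz":[-14,90,-76],"rotation":[0,0,-4]},
    {"grip":255,"xyz":[-20,140,-76],"rotation":[0,0,-6]},
    {"grip":255,"xyz":[-20,180,-76],"rotation":[0,0,-8]},
  ],
)

```text
time: 21.75
ee_pos: [0.4955, -0.2199, 0.1304]
eef_rot: [0.999, 0.041, -0.0, -0.0]
ft_force: [0.4, 0.1, -0.2]
width: 0.02
```

```bash
python3 go.py a .4937 -.267 .13 4.8;  python3 - <<'E'
from h import *
c=cam("wrist"); cv2.imwrite("pics/w9.png",c["img"])
E
```

```text
t21.75 from [ 0.4955 -0.2199  0.1304] yaw 4.8 w0.0200 j7 0.30 F [ 0.4  0.1 -0.2]
xyz [-5.7 46.8  0.4] rot [-0.  0. -0.]
```

View pics/w9.png

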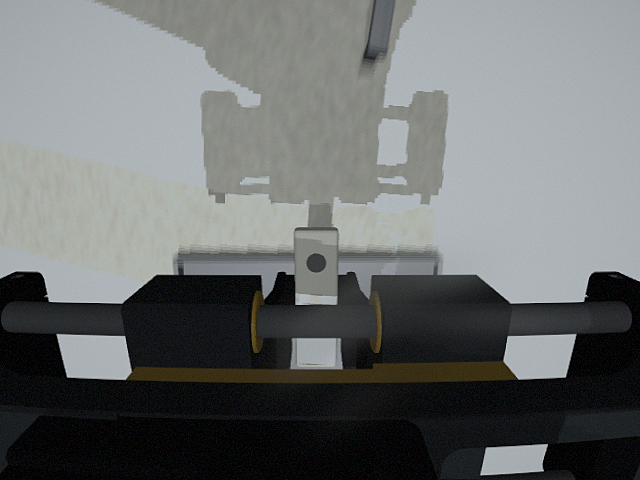

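Run:
```python
from h import *
c=cam("wrist"); print(plane(c,[(440,250),(176,254)],.014))
c=cam("top"); cv2.imwrite("pics/t9.png",cv2.resize(c["img"][200:380,360:560],None,fx=4,fy=3.3))
```

```text
[[ 0.59499749 -0.22803692  0.014     ]
 [ 0.38308277 -0.248457    0.014     ]]
```

View pics/t9.png

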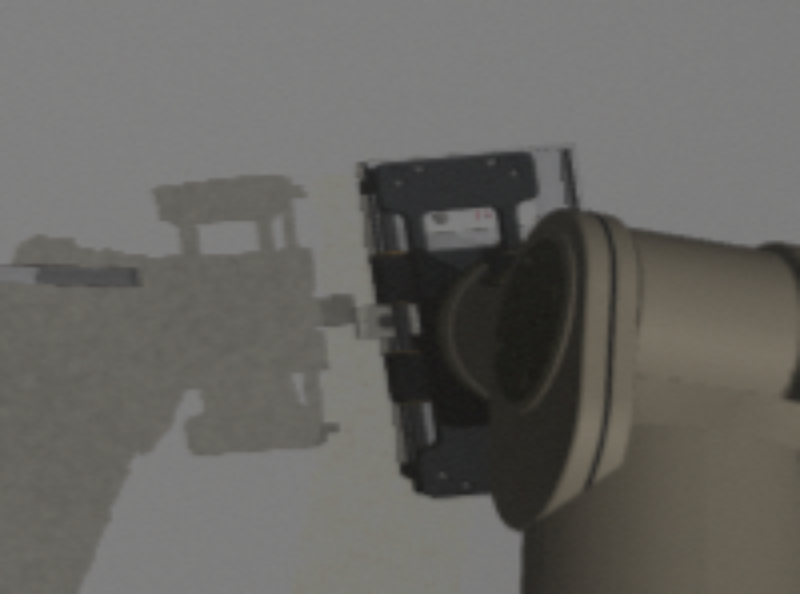

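```bash
python3 - <<'E'
from h import *
c=cam("top"); print(plane(c,[(449.5,249.5),(503.7,244.3)],.014)); f=lambda x,y:(360+x/4-.4,200+y/3.3-.4)
print(plane(c,[f(462,228),f(425,248),f(498,243)],.012))
E
python3 go.py a .4915 -.298 .13 5.2
```

```text
[[ 0.59917212 -0.2231735   0.014     ]
 [ 0.60780362 -0.34772033  0.014     ]]
[[ 0.55375786 -0.28028254  0.012     ]
 [ 0.54047968 -0.25851821  0.012     ]
 [ 0.54283834 -0.30035424  0.012     ]]
t21.95 from [ 0.4961 -0.2179  0.13  ] yaw 4.7 w0.0194 j7 0.29 F [ 0.4  1.4 -0.4]
xyz [-11.1  79.5  -0.1] rot [-0.1  0.  -0.5]
```

Request:
apply_moves(
  increments=[
    {"grip":255,"xyz":[-10,40,0],"rotation":[0,0,-0.5]},
    {"grip":255,"xyz":[-11,78,0],"rotation":[0,0,-0.5]},
    {"grip":255,"xyz":[-11,78,30],"rotation":[0,0,-0.5]},
    {"grip":255,"xyz":[-11,78,60],"rotation":[0,0,-0.5]},
    {"grip":255,"xyz":[-11,78,85],"rotation":[0,0,-0.5]},
  ],
)

```text
time: 22.58
ee_pos: [0.4918, -0.2946, 0.0438]
eef_rot: [0.999, 0.046, -0.0, -0.001]
ft_force: [-0.1, -0.4, 0.3]
width: 0.0194
```

```bash
python3 go.py a .4915 -.297 .0135 5.2;  python3 - <<'E'
from h import *
c=cam("wrist"); cv2.imwrite("pics/w10.png",c["img"])
E
```

```text
t22.57 from [ 0.4918 -0.2946  0.0438] yaw 5.3 w0.0194 j7 0.38 F [-0.1 -0.4  0.3]
xyz [-0.5  2.5 30.3] rot [-0.1  0.   0.1]
```

View pics/w10.png

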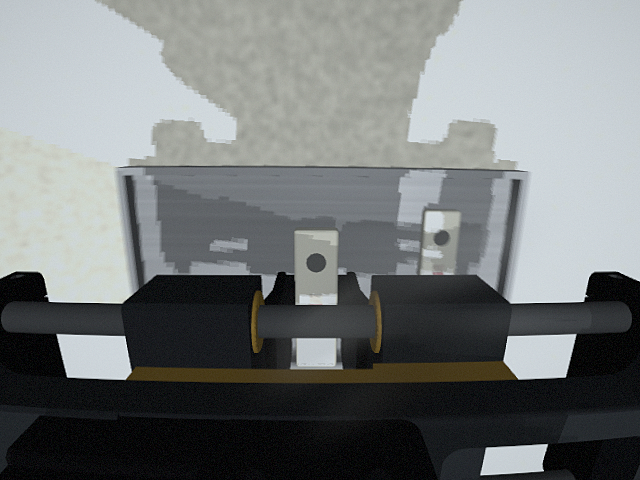

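Inside the tray, with cassette 1 well clear (col 440). Lower and release.

Request:
apply_moves(
  increments=[
    {"grip":255,"xyz":[0,2,15],"rotation":[0,0,0]},
    {"grip":255,"xyz":[0,2,25],"rotation":[0,0,0]},
    {"grip":255,"xyz":[0,2,30],"rotation":[0,0,0]},
    {"grip":165,"xyz":[0,2,30],"rotation":[0,0,0]},
    {"grip":165,"xyz":[0,2,30],"rotation":[0,0,0]},
  ],
)

```text
time: 23.25
ee_pos: [0.4888, -0.2959, 0.0124]
eef_rot: [0.999, 0.046, -0.004, -0.002]
ft_force: [-17.9, 4.7, 27.0]
width: 0.0288
```

Request:
apply_moves(
  increments=[
    {"grip":160,"xyz":[0,0,0],"rotation":[0,0,0]},
    {"grip":160,"xyz":[0,0,-30],"rotation":[0,0,0]},
    {"grip":160,"xyz":[0,0,-80],"rotation":[0,0,0]},
    {"grip":160,"xyz":[0,0,-140],"rotation":[0,0,0]},
    {"grip":160,"xyz":[0,0,-160],"rotation":[0,0,0]},
  ],
)

```text
time: 23.88
ee_pos: [0.4919, -0.2971, 0.177]
eef_rot: [0.999, 0.046, -0.001, -0.0]
ft_force: [0.0, 1.4, 0.1]
width: 0.0325
```

```bash
python3 go.py r 0 0 .17 -3.2
python3 - <<'E'
from h import *
c=cam("wrist"); cv2.imwrite("pics/w11.png",c["img"])
E
```

```text
t23.88 from [ 0.4919 -0.2971  0.177 ] yaw 5.3 w0.0325 j7 0.44 F [0.  1.4 0.1]
xyz [  82.  -415.7    7. ] rot [-0.   0.1  8.5]
```

View pics/w11.png

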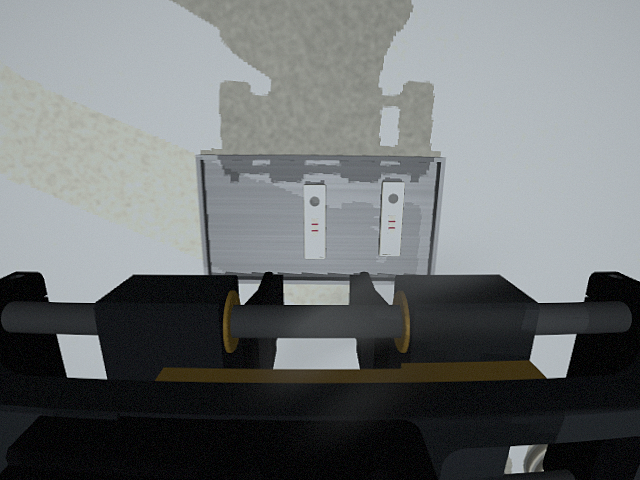

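Request:
apply_moves(
  increments=[
    {"grip":140,"xyz":[82,-416,7],"rotation":[0,0,8.5]},
    {"grip":140,"xyz":[82,-416,7],"rotation":[0,0,8.5]},
    {"grip":140,"xyz":[82,-416,7],"rotation":[0,0,8.5]},
    {"grip":140,"xyz":[82,-416,7],"rotation":[0,0,8.5]},
    {"grip":140,"xyz":[82,-416,7],"rotation":[0,0,8.5]},
  ],
)

```text
time: 24.55
ee_pos: [0.5237, 0.0161, 0.1711]
eef_rot: [1.0, -0.029, -0.0, 0.0]
ft_force: [1.0, 0.1, 0.3]
width: 0.0395
```

```bash
python3 go.py r 0 0 .17 -3.2
```

```text
t24.55 from [0.5237 0.0161 0.1711] yaw -3.3 w0.0395 j7 -0.29 F [1.  0.1 0.3]
xyz [   5.6 -108.7    1. ] rot [ 0.   0.  -0.1]
```

Request:
apply_moves(
  increments=[
    {"grip":140,"xyz":[6,-60,1],"rotation":[0,0,0]},
    {"grip":140,"xyz":[6,-100,1],"rotation":[0,0,0]},
    {"grip":140,"xyz":[6,-109,1],"rotation":[0,0,0]},
    {"grip":140,"xyz":[6,-109,1],"rotation":[0,0,0]},
    {"grip":140,"xyz":[6,-109,20],"rotation":[0,0,0]},
  ],
)

```text
time: 25.18
ee_pos: [0.537, 0.1229, 0.1512]
eef_rot: [1.0, -0.03, 0.001, 0.001]
ft_force: [-0.6, 0.5, -0.3]
width: 0.0396
```

```bash
python3 go.py r 0 0 .091 -3.2
```

```text
t25.18 from [0.537  0.1229 0.1512] yaw -3.4 w0.0396 j7 -0.54 F [-0.6  0.5 -0.3]
xyz [-1.7 -1.3 60.2] rot [ 0.1 -0.1 -0.2]
```

Request:
apply_moves(
  increments=[
    {"grip":140,"xyz":[-1.5,-1,25],"rotation":[0,0,0]},
    {"grip":140,"xyz":[-1.5,-1,50],"rotation":[0,0,0]},
    {"grip":140,"xyz":[-1.5,-1,60],"rotation":[0,0,0]},
    {"grip":255,"xyz":[-1.5,-1,60],"rotation":[0,0,0]},
    {"grip":255,"xyz":[-1.5,-1,60],"rotation":[0,0,0]},
  ],
  squeeze=30,
)

```text
time: 25.8
ee_pos: [0.5361, 0.1238, 0.0919]
eef_rot: [1.0, -0.03, 0.001, 0.0]
ft_force: [0.3, 0.7, 0.5]
width: 0.0261
```

Request:
apply_moves(
  increments=[
    {"grip":255,"xyz":[0,0,0],"rotation":[0,0,0]},
    {"grip":255,"xyz":[0,0,0],"rotation":[0,0,0]},
  ],
)

```text
time: 26.05
ee_pos: [0.5355, 0.1239, 0.0924]
eef_rot: [1.0, -0.03, 0.001, 0.001]
ft_force: [-5.8, -0.3, 5.7]
width: 0.0159
```

Request:
apply_moves(
  increments=[
    {"grip":255,"xyz":[0,0,-1],"rotation":[0,0,9]},
    {"grip":255,"xyz":[0,0,-1],"rotation":[0,0,18]},
    {"grip":255,"xyz":[0,0,-1],"rotation":[0,0,27]},
    {"grip":255,"xyz":[0,0,-1],"rotation":[0,0,36]},
    {"grip":255,"xyz":[0,0,-1],"rotation":[0,0,45]},
  ],
)

```text
time: 26.68
ee_pos: [0.5347, 0.1244, 0.0929]
eef_rot: [0.911, -0.412, 0.0, 0.0]
ft_force: [-2.3, 2.6, -4.9]
width: 0.0155
```

Request:
apply_moves(
  increments=[
    {"grip":255,"xyz":[0,0,0],"rotation":[0,0,1]},
    {"grip":150,"xyz":[0,0,0],"rotation":[0,0,1]},
    {"grip":150,"xyz":[0,0,0],"rotation":[0,0,1]},
    {"grip":150,"xyz":[0,0,-60],"rotation":[0,0,1]},
    {"grip":255,"xyz":[0,0,-78],"rotation":[0,0,-9]},
  ],
)

```text
time: 27.3
ee_pos: [0.5363, 0.1251, 0.1746]
eef_rot: [0.941, -0.337, 0.002, -0.001]
ft_force: [0.6, -0.9, 0.6]
width: 0.0308
```

```bash
python3 go.py r 0.053 0 .15 -3.2;  python3 - <<'E'
from h import *
c=cam("wrist"); cv2.imwrite("pics/w12.png",c["img"])
E
```

```text
t27.30 from [0.5363 0.1251 0.1746] yaw -39.4 w0.0308 j7 -1.13 F [ 0.6 -0.9  0.6]
xyz [31.1 44.  24.6] rot [ -0.1  -0.3 -36.2]
```

View pics/w12.png

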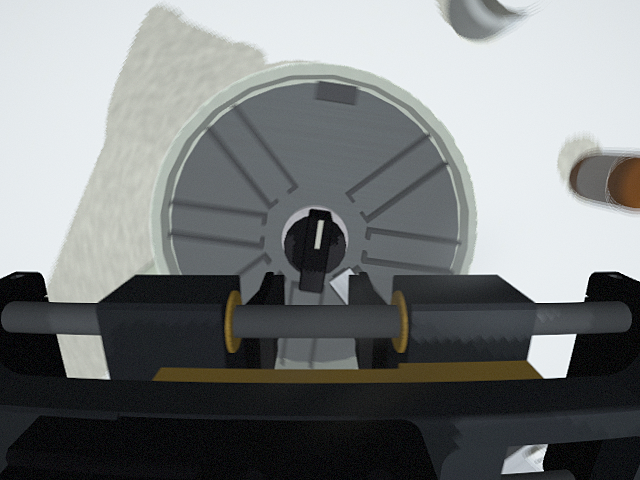

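Request:
apply_moves(
  increments=[
    {"grip":255,"xyz":[31,44,24],"rotation":[0,0,-10]},
    {"grip":255,"xyz":[31,44,24],"rotation":[0,0,-20]},
    {"grip":255,"xyz":[31,44,24],"rotation":[0,0,-30]},
    {"grip":255,"xyz":[31,44,24],"rotation":[0,0,-36]},
    {"grip":255,"xyz":[31,44,45],"rotation":[0,0,-36]},
  ],
)

```text
time: 27.98
ee_pos: [0.5345, 0.0714, 0.1312]
eef_rot: [1.0, -0.024, 0.004, -0.0]
ft_force: [-0.3, -0.5, 0.5]
width: 0.0002
```

```bash
python3 go.py r 0.053 0 .087 -3.2;  python3 - <<'E'
from h import *
c=cam("wrist"); cv2.imwrite("pics/w13.png",c["img"])
E
```

```text
t27.98 from [0.5345 0.0714 0.1312] yaw -2.8 w0.0002 j7 -0.42 F [-0.3 -0.5  0.5]
xyz [-2.4  0.1 44.2] rot [-0.  -0.5  0.4]
```

View pics/w13.png

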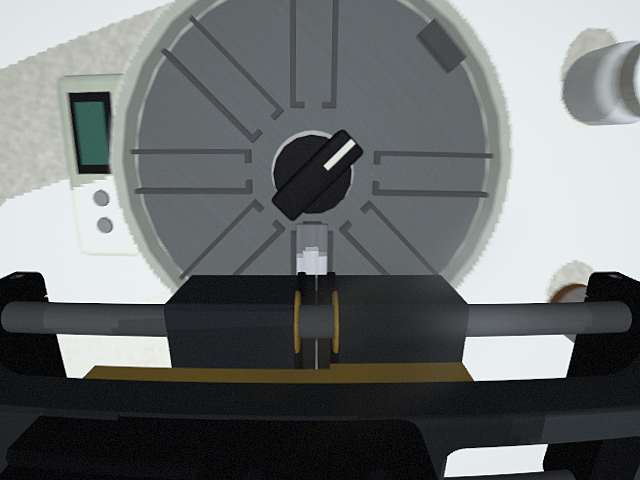

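Carousel is at 225° (pointer upper right, other bays empty). Lower and push.

Request:
apply_moves(
  increments=[
    {"grip":255,"xyz":[-2,0,20],"rotation":[0,-0.5,0.4]},
    {"grip":255,"xyz":[-2,0,40],"rotation":[0,-0.5,0.4]},
    {"grip":255,"xyz":[-2,0,44],"rotation":[0,-0.5,0.4]},
    {"grip":255,"xyz":[-2,0,44],"rotation":[0,-0.5,0.4]},
  ],
)

```text
time: 28.52
ee_pos: [0.5307, 0.0711, 0.0835]
eef_rot: [1.0, -0.028, -0.003, -0.0]
ft_force: [0.7, 0.2, 0.6]
width: 0.0005
```

Request:
apply_moves(
  increments=[
    {"grip":255,"xyz":[0,18,-1],"rotation":[0,0,0]},
    {"grip":255,"xyz":[0,36,-1],"rotation":[0,0,0]},
    {"grip":255,"xyz":[0,54,-1],"rotation":[0,0,0]},
    {"grip":255,"xyz":[0,72,-1],"rotation":[0,0,0]},
    {"grip":255,"xyz":[0,84,-1],"rotation":[0,0,0]},
  ],
)

```text
time: 29.15
ee_pos: [0.5262, -0.0136, 0.085]
eef_rot: [1.0, -0.029, -0.002, -0.0]
ft_force: [-0.5, 5.3, 3.6]
width: 0.0005
```

```bash
python3 go.py r .155 0 .087 -3.2
```

```text
t29.15 from [ 0.5262 -0.0136  0.085 ] yaw -3.3 w0.0005 j7 -0.28 F [-0.5  5.3  3.6]
xyz [ 1.6 16.7 -2.1] rot [-0.   0.2 -0.1]
```

Request:
apply_moves(
  increments=[
    {"grip":255,"xyz":[1,7,-2],"rotation":[0,0,0]},
    {"grip":255,"xyz":[1,12,-2],"rotation":[0,0,0]},
    {"grip":255,"xyz":[1,16,-2],"rotation":[0,0,0]},
    {"grip":255,"xyz":[1,17,-2],"rotation":[0,0,0]},
  ],
)

```text
time: 29.65
ee_pos: [0.5259, -0.0278, 0.0868]
eef_rot: [1.0, -0.028, -0.002, -0.002]
ft_force: [-1.4, 14.9, -2.0]
width: 0.0005
```

Request:
apply_moves(
  increments=[
    {"grip":255,"xyz":[0,-20,0],"rotation":[0,0,0]},
    {"grip":255,"xyz":[0,-42,0],"rotation":[0,0,0]},
    {"grip":255,"xyz":[0,-64,0],"rotation":[0,0,0]},
    {"grip":255,"xyz":[0,-86,0],"rotation":[0,0,0]},
    {"grip":255,"xyz":[0,-98,0],"rotation":[0,0,0]},
  ],
)

```text
time: 30.28
ee_pos: [0.5315, 0.0701, 0.0872]
eef_rot: [1.0, -0.027, -0.002, -0.002]
ft_force: [0.4, 0.0, -0.1]
width: 0.0004
```

Request:
apply_moves(
  increments=[
    {"grip":150,"xyz":[0,0,-60],"rotation":[0,0,0]},
    {"grip":150,"xyz":[0,40,-75],"rotation":[0,0,0]},
    {"grip":150,"xyz":[0,80,-75],"rotation":[0,0,0]},
    {"grip":150,"xyz":[0,108,-75],"rotation":[0,0,0]},
    {"grip":140,"xyz":[0,108,-75],"rotation":[0,0,0]},
  ],
)

```text
time: 30.9
ee_pos: [0.5257, -0.042, 0.1618]
eef_rot: [1.0, -0.03, -0.002, -0.001]
ft_force: [-0.5, 0.5, 0.7]
width: 0.0369
```

```bash
python3 go.py a .5262 -.039 .054 -3.2;  python3 - <<'E'
from h import *
c=cam("wrist"); cv2.imwrite("pics/w14.png",c["img"])
E
```

```text
t30.90 from [ 0.5257 -0.042   0.1618] yaw -3.5 w0.0369 j7 -0.17 F [-0.5  0.5  0.7]
xyz [  0.9  -2.8 107.8] rot [-0.1  0.3 -0.3]
```

View pics/w14.png

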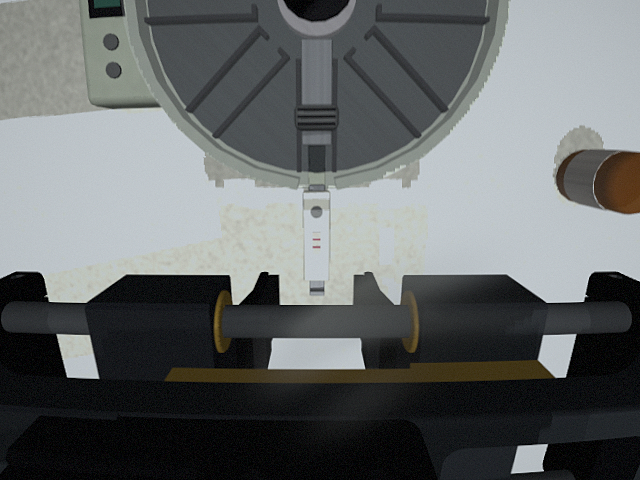

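Third cassette on the tongue at (317, 192–281). Grasp.

Request:
apply_moves(
  increments=[
    {"grip":140,"xyz":[1,-1,45],"rotation":[0,0,0]},
    {"grip":140,"xyz":[1,-1,80],"rotation":[0,0,0]},
    {"grip":140,"xyz":[1,-1,100],"rotation":[0,0,0]},
    {"grip":140,"xyz":[1,-1,107],"rotation":[0,0,0]},
    {"grip":140,"xyz":[1,-1,107],"rotation":[0,0,0]},
  ],
)

```text
time: 31.58
ee_pos: [0.5265, -0.038, 0.0551]
eef_rot: [1.0, -0.029, -0.002, -0.002]
ft_force: [-0.2, -0.5, -0.2]
width: 0.0391
```

```bash
python3 go.py a .5262 -.039 .054 -3.2
```

```text
t31.57 from [ 0.5265 -0.038   0.0551] yaw -3.3 w0.0391 j7 -0.25 F [-0.2 -0.5 -0.2]
xyz [-0.3  1.1  1.1] rot [-0.2  0.3 -0.1]
```

Request:
apply_moves(
  increments=[
    {"grip":140,"xyz":[0,1,1],"rotation":[-0.2,0.2,0]},
    {"grip":255,"xyz":[0,1,1],"rotation":[-0.2,0.2,0]},
    {"grip":255,"xyz":[0,1,1],"rotation":[-0.2,0.2,0]},
    {"grip":255,"xyz":[0,1,1],"rotation":[-0.2,0.2,0]},
    {"grip":255,"xyz":[0,1,1],"rotation":[-0.2,0.2,0]},
  ],
  squeeze=20,
)

```text
time: 32.2
ee_pos: [0.5266, -0.0391, 0.0543]
eef_rot: [1.0, -0.029, -0.0, 0.0]
ft_force: [-1.5, -0.7, 3.1]
width: 0.0198
```

Request:
apply_moves(
  increments=[
    {"grip":255,"xyz":[0,0,-30],"rotation":[0,0,0]},
    {"grip":255,"xyz":[-20,40,-70],"rotation":[0,0,-2]},
    {"grip":255,"xyz":[-40,90,-76],"rotation":[0,0,-4]},
    {"grip":255,"xyz":[-65,140,-76],"rotation":[0,0,-6]},
    {"grip":255,"xyz":[-80,180,-76],"rotation":[0,0,-8.5]},
  ],
)

```text
time: 32.83
ee_pos: [0.435, -0.2162, 0.1307]
eef_rot: [0.999, 0.045, -0.0, 0.001]
ft_force: [0.7, -0.4, -0.0]
width: 0.0196
```

```bash
python3 go.py a .43 -.299 .13 5.2;  python3 - <<'E'
from h import *
c=cam("wrist"); cv2.imwrite("pics/w15.png",c["img"])
E
```

```text
t32.83 from [ 0.435  -0.2162  0.1307] yaw 5.2 w0.0196 j7 0.39 F [ 0.7 -0.4 -0. ]
xyz [-12.5  82.    0.8] rot [0.1 0.1 0. ]
```

View pics/w15.png

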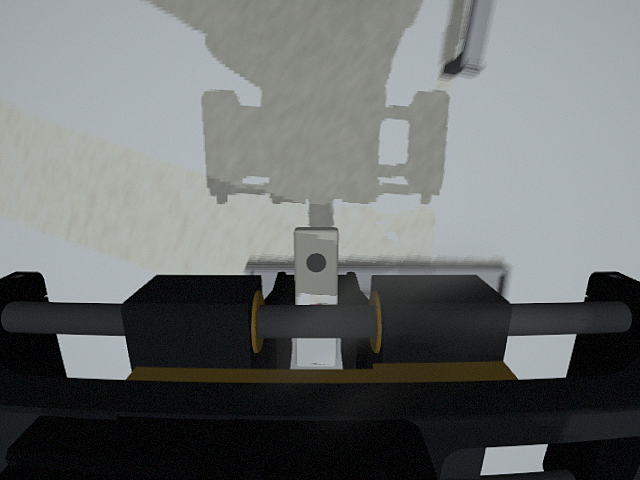

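Tray seems where it was. Move over and part-way down, then check.

Request:
apply_moves(
  increments=[
    {"grip":255,"xyz":[-12,45,0],"rotation":[0,0,0]},
    {"grip":255,"xyz":[-12,80,0],"rotation":[0,0,0]},
    {"grip":255,"xyz":[-12,81,30],"rotation":[0,0,0]},
    {"grip":255,"xyz":[-12,81,60],"rotation":[0,0,0]},
    {"grip":255,"xyz":[-12,81,80],"rotation":[0,0,0]},
  ],
)

```text
time: 33.5
ee_pos: [0.4272, -0.303, 0.0491]
eef_rot: [0.999, 0.044, -0.002, 0.001]
ft_force: [-0.3, 0.2, 0.6]
width: 0.0193
```

```bash
python3 go.py a .43 -.30 .0155 5.2;  python3 - <<'E'
from h import *
c=cam("wrist"); cv2.imwrite("pics/w16.png",c["img"])
E
```

```text
t33.50 from [ 0.4272 -0.303   0.0491] yaw 5.0 w0.0193 j7 0.48 F [-0.3  0.2  0.6]
xyz [ 3.2 -2.8 33.6] rot [ 0.1  0.2 -0.2]
```

View pics/w16.png

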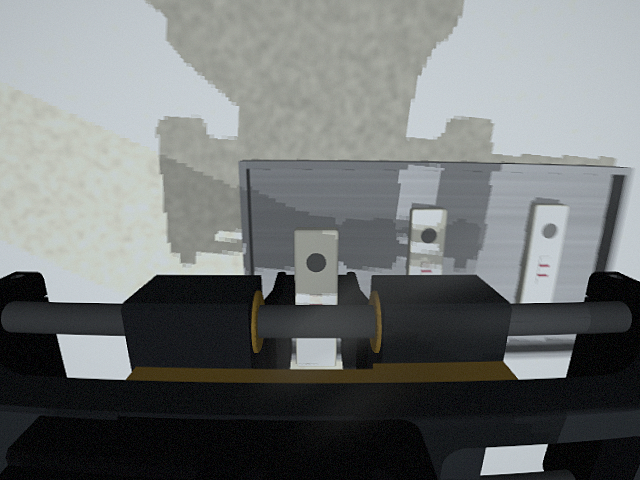

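Request:
apply_moves(
  increments=[
    {"grip":255,"xyz":[4,-3,15],"rotation":[0,0,0]},
    {"grip":255,"xyz":[4,-3,27],"rotation":[0,0,0]},
    {"grip":255,"xyz":[4,-3,32],"rotation":[0,0,0]},
    {"grip":255,"xyz":[4,-3,32],"rotation":[0,0,0]},
    {"grip":172,"xyz":[4,-3,32],"rotation":[0,0,0]},
  ],
)

```text
time: 34.17
ee_pos: [0.43, -0.2993, 0.0155]
eef_rot: [0.999, 0.044, -0.002, 0.0]
ft_force: [-0.1, 0.2, 0.2]
width: 0.0238
```

Request:
apply_moves(
  increments=[
    {"grip":165,"xyz":[0,0,0],"rotation":[0,0,0]},
    {"grip":165,"xyz":[0,0,0],"rotation":[0,0,0]},
    {"grip":165,"xyz":[0,0,-40],"rotation":[0,0,0]},
    {"grip":165,"xyz":[0,0,-100],"rotation":[0,0,0]},
    {"grip":165,"xyz":[0,0,-160],"rotation":[0,0,0]},
  ],
)

```text
time: 34.8
ee_pos: [0.4305, -0.2989, 0.1774]
eef_rot: [0.999, 0.044, -0.003, 0.0]
ft_force: [0.6, -1.5, -0.2]
width: 0.0306
```

```bash
python3 go.py r 0 0 .17 131.8
python3 - <<'E'
from h import *
c=cam("wrist"); cv2.imwrite("pics/w17.png",c["img"])
E
```

```text
t34.80 from [ 0.4305 -0.2989  0.1774] yaw 5.0 w0.0306 j7 0.54 F [ 0.6 -1.5 -0.2]
xyz [ 141.7 -412.4    6.7] rot [  -0.3    0.2 -126.8]
```

View pics/w17.png

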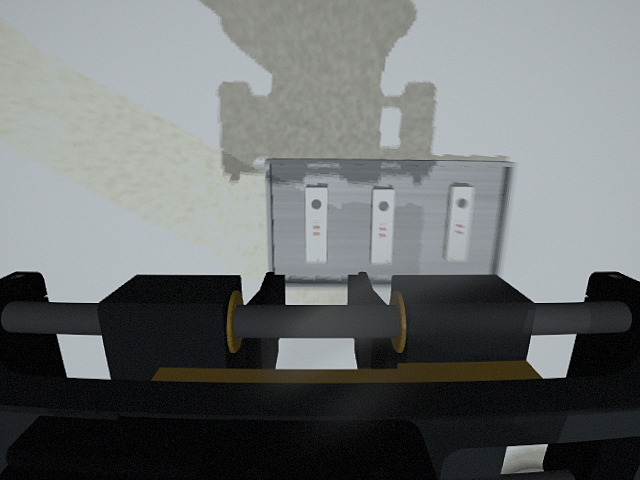

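Request:
apply_moves(
  increments=[
    {"grip":140,"xyz":[142,-412,7],"rotation":[0,0,-127]},
    {"grip":140,"xyz":[142,-412,7],"rotation":[0,0,-127]},
    {"grip":140,"xyz":[142,-412,7],"rotation":[0,0,-127]},
    {"grip":140,"xyz":[142,-412,7],"rotation":[0,0,-127]},
    {"grip":140,"xyz":[142,-412,7],"rotation":[0,0,-127]},
  ],
)

```text
time: 35.48
ee_pos: [0.5088, 0.0053, 0.1764]
eef_rot: [0.87, 0.493, -0.003, 0.002]
ft_force: [1.4, -1.3, 0.6]
width: 0.0394
```

```bash
python3 go.py r 0 0 .17 131.8
```

```text
t35.48 from [0.5088 0.0053 0.1764] yaw 59.1 w0.0394 j7 0.81 F [ 1.4 -1.3  0.6]
xyz [115.8 -38.3   5.6] rot [ -0.2   0.4 -72.7]
```

Request:
apply_moves(
  increments=[
    {"grip":140,"xyz":[116,-38,5],"rotation":[0,0,-73]},
    {"grip":140,"xyz":[116,-38,5],"rotation":[0,0,-73]},
    {"grip":140,"xyz":[116,-38,5],"rotation":[0,0,-73]},
    {"grip":140,"xyz":[116,-38,5],"rotation":[0,0,-73]},
    {"grip":140,"xyz":[116,-38,5],"rotation":[0,0,-73]},
  ],
)

```text
time: 36.1
ee_pos: [0.5358, 0.1245, 0.1705]
eef_rot: [0.553, 0.833, -0.003, 0.001]
ft_force: [0.1, -0.3, 0.9]
width: 0.0396
```

```bash
python3 go.py r 0 0 .091 131.8
```

```text
t36.10 from [0.5358 0.1245 0.1705] yaw 112.8 w0.0396 j7 1.42 F [ 0.1 -0.3  0.9]
xyz [ 0.4  0.1 79.5] rot [ -0.3   0.2 -19. ]
```

Request:
apply_moves(
  increments=[
    {"grip":140,"xyz":[0,0,0],"rotation":[0,0,-10]},
    {"grip":140,"xyz":[0,0,0],"rotation":[0,0,-19]},
    {"grip":140,"xyz":[0,0,20],"rotation":[0,0,-19]},
    {"grip":140,"xyz":[0,0,55],"rotation":[0,0,-19]},
    {"grip":140,"xyz":[0,0,77],"rotation":[0,0,-19]},
  ],
)

```text
time: 36.72
ee_pos: [0.5345, 0.1235, 0.091]
eef_rot: [0.41, 0.912, -0.004, -0.001]
ft_force: [0.1, 0.2, -0.0]
width: 0.0392
```

Request:
apply_moves(
  increments=[
    {"grip":255,"xyz":[0,0,0],"rotation":[0,0,0]},
    {"grip":255,"xyz":[0,0,0],"rotation":[0,0,0]},
    {"grip":255,"xyz":[0,0,0],"rotation":[0,0,0]},
    {"grip":255,"xyz":[0,0,0],"rotation":[0,0,0]},
  ],
  squeeze=30,
)

```text
time: 37.22
ee_pos: [0.5346, 0.1242, 0.0919]
eef_rot: [0.409, 0.912, -0.004, -0.001]
ft_force: [-3.7, 2.7, 5.5]
width: 0.0159
```

Request:
apply_moves(
  increments=[
    {"grip":255,"xyz":[0,0,-1],"rotation":[0,0,9]},
    {"grip":255,"xyz":[0,0,-1],"rotation":[0,0,18]},
    {"grip":255,"xyz":[0,0,-1],"rotation":[0,0,27]},
    {"grip":255,"xyz":[0,0,-1],"rotation":[0,0,36]},
    {"grip":255,"xyz":[0,0,-1],"rotation":[0,0,45]},
  ],
)

```text
time: 37.85
ee_pos: [0.5338, 0.1252, 0.0923]
eef_rot: [0.729, 0.685, -0.004, -0.0]
ft_force: [-0.6, 5.0, -9.6]
width: 0.0158
```

Request:
apply_moves(
  increments=[
    {"grip":255,"xyz":[0,0,0],"rotation":[0,0,9]},
    {"grip":255,"xyz":[0,0,0],"rotation":[0,0,18]},
    {"grip":255,"xyz":[0,0,0],"rotation":[0,0,27]},
    {"grip":255,"xyz":[0,0,0],"rotation":[0,0,36]},
    {"grip":255,"xyz":[0,0,0],"rotation":[0,0,45]},
  ],
)

```text
time: 38.48
ee_pos: [0.5351, 0.1257, 0.0926]
eef_rot: [0.936, 0.351, -0.002, 0.001]
ft_force: [7.4, 2.4, -10.3]
width: 0.016
```

```bash
python3 go.py r 0 0 .091 -3.2
```

```text
t38.48 from [0.5351 0.1257 0.0926] yaw 41.1 w0.0160 j7 0.20 F [  7.4   2.4 -10.3]
xyz [-0.6  1.3  1.6] rot [ 0.1  0.2 44.3]
```

Request:
apply_moves(
  increments=[
    {"grip":255,"xyz":[0,0,0],"rotation":[0,0,9]},
    {"grip":255,"xyz":[0,0,0],"rotation":[0,0,18]},
    {"grip":255,"xyz":[0,0,0],"rotation":[0,0,27]},
    {"grip":255,"xyz":[0,0,0],"rotation":[0,0,36]},
    {"grip":255,"xyz":[0,0,0],"rotation":[0,0,44]},
  ],
)

```text
time: 39.1
ee_pos: [0.5356, 0.1254, 0.0926]
eef_rot: [1.0, -0.028, -0.001, 0.002]
ft_force: [3.3, 0.1, -5.9]
width: 0.0157
```

Request:
apply_moves(
  increments=[
    {"grip":255,"xyz":[0,0,0],"rotation":[0,0,0]},
    {"grip":150,"xyz":[0,0,0],"rotation":[0,0,0]},
    {"grip":150,"xyz":[0,0,0],"rotation":[0,0,0]},
    {"grip":150,"xyz":[0,0,-60],"rotation":[0,0,0]},
    {"grip":150,"xyz":[0,0,-120],"rotation":[0,0,0]},
  ],
)

```text
time: 39.72
ee_pos: [0.5353, 0.1257, 0.2141]
eef_rot: [1.0, -0.027, -0.001, 0.002]
ft_force: [1.1, -0.5, 0.2]
width: 0.035
```

Request:
apply_moves(
  increments=[
    {"grip":150,"xyz":[-60,0,-60],"rotation":[0,0,0]},
    {"grip":150,"xyz":[-120,0,-80],"rotation":[0,0,0]},
    {"grip":150,"xyz":[-120,60,-80],"rotation":[0,0,0]},
    {"grip":150,"xyz":[-120,120,-80],"rotation":[0,0,0]},
    {"grip":150,"xyz":[-120,180,-80],"rotation":[0,0,0]},
  ],
)

```text
time: 40.35
ee_pos: [0.4054, -0.0491, 0.2959]
eef_rot: [1.0, -0.026, -0.0, 0.002]
ft_force: [1.2, -0.1, 0.2]
width: 0.0357
```

```bash
python3 go.py a .2 -.59 .25 -71;  python3 - <<'E'
from h import *
c=cam("wrist"); cv2.imwrite("pics/w18.png",c["img"])
c=cam("top"); cv2.imwrite("pics/t18.png",c["img"])
E
```

```text
t40.35 from [ 0.4054 -0.0491  0.2959] yaw -3.0 w0.0357 j7 0.02 F [ 1.2 -0.1  0.2]
xyz [-176.7  550.7   48.6] rot [ 0.2 -0.2 68. ]
```

View pics/t18.png

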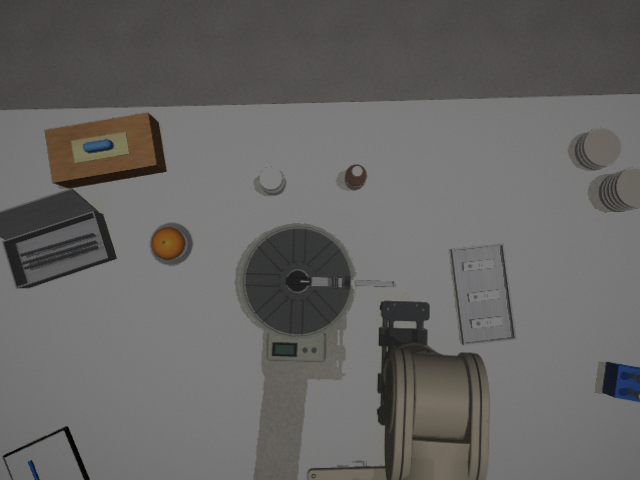

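View pics/w18.png

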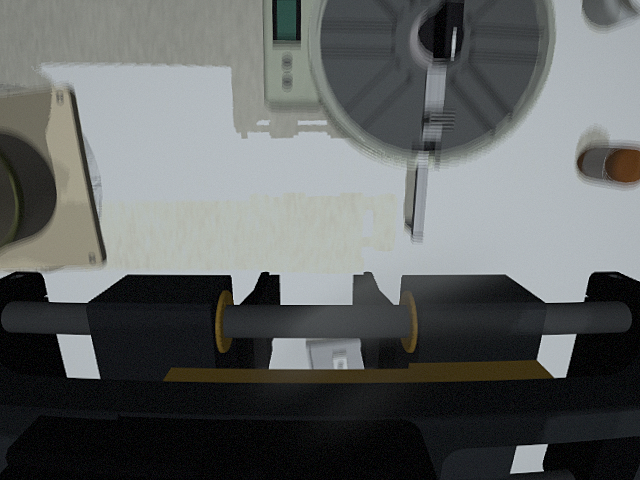

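Request:
apply_moves(
  increments=[
    {"grip":150,"xyz":[0,0,0],"rotation":[0,0,0]},
    {"grip":150,"xyz":[0,0,0],"rotation":[0,0,0]},
    {"grip":150,"xyz":[0,0,0],"rotation":[0,0,0]},
    {"grip":150,"xyz":[0,0,0],"rotation":[0,0,0]},
  ],
)

```text
time: 40.95
ee_pos: [0.4051, -0.0527, 0.2952]
eef_rot: [1.0, -0.03, -0.001, 0.003]
ft_force: [-0.1, 0.5, 0.1]
width: 0.0358
```

Run:
```python
from h import *
c=cam("top"); im=c["img"]; a=cv2.imread("pics/top0.png")
z=lambda i:cv2.resize(i[255:310,270:400],None,fx=6,fy=4.5,interpolation=cv2.INTER_CUBIC)
cv2.imwrite("pics/cmp.png",np.vstack([z(a),z(im)]))
cv2.imwrite("pics/trf.png",cv2.resize(im[235:355,435:525],None,fx=5,fy=5))
for n in ("ptr",): 
  for i in (a,im):
    g=cv2.cvtColor(i,cv2.COLOR_BGR2GRAY)[272:292,292:312].astype(float); m=(g>90); ys,xs=np.nonzero(m); print(len(xs),xs.mean()+292,ys.mean()+272)
P=cloud(c); 
q=P[250:340,455:510]; print("tray z range",np.percentile(q[...,2][c["range_z"][250:340,455:510]>0],[5,50,95]))
m=(P[...,2]>.085)&(P[...,2]<.115)&(abs(P[...,0]-.533)<.02)&(P[...,1]<.06)&(P[...,1]>-.1)
print("thumb",np.median(P[m],0))
```

```text
8 304.5 281.0
8 304.5 281.0
tray z range [0.00065649 0.00564023 0.01508734]
thumb [0.53422818 0.04245401 0.1014141 ]
```

View pics/cmp.png

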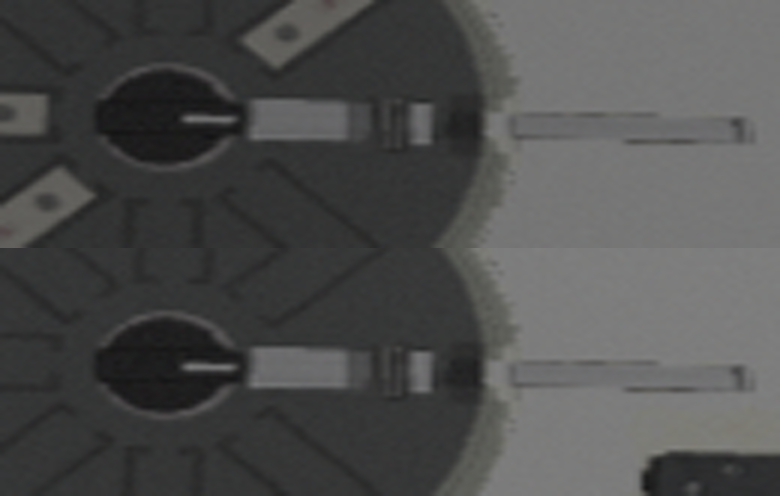

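View pics/trf.png

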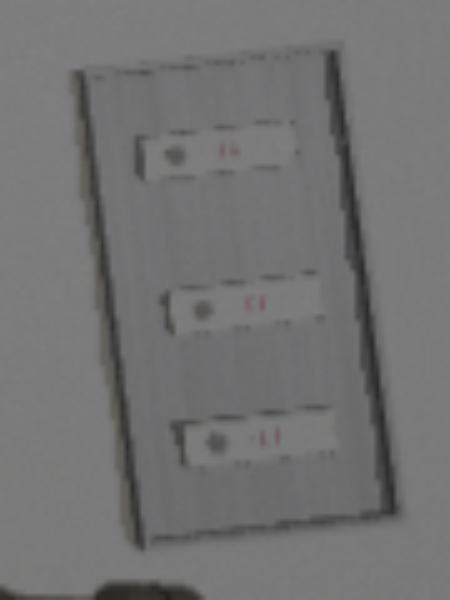

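Pointer and thumb piece match the starting picture to the pixel. All three cassettes lie flat and apart in the tray, and the robot is clear of everything.

```bash
python3 -c "
from bench import r
print(r.close_job())"
```

```text
the job is handed in; nothing more can be done
None
```

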